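# Refit the speed knob of the tube roller mixer

### The arm

A 6-joint arm with a two-finger parallel gripper is mounted at the origin on a cart in front of the work surface, level with it; the furniture and walls round the work are solid. World frame = base frame: x ahead of the robot, y to its left, z up, the work surface at z = 0. Lengths are in m, angles in rad, forces in N, time in s.
With the tool pointing down it reaches from about 0.275 to 0.85 m from the base axis. Payload 19 kg.
Tool frame: the origin (TCP) lies midway between the tips of the shut fingers; the grasp point (between the pads) lies bot.grip_point_offset behind it (bot.grip_point_offset is the distance from the TCP to the grasp point, in m); z points along the fingers, y is the direction in which the jaws open and shut (so a half turn about z gives the same grasp; the last joint's range is limited). The gripper opens to 85 mm and grips with 20 to 120 N. Pads are 22 mm wide; open, the fingers measure 114 mm over their backs; the gripper's body (76 mm by 85 mm) begins 54 mm behind the grasp point. The pads swing forward as they close: fully open they stand 13 mm farther back than shut.
Start: joints at [0.989, 0.15, 1.437, -0, 1.554, -0.134], TCP at [0.249, 0.518, 0.231] pointing down, gripper open.
Joint ranges: [-2.8, 2.8], [-0.68, 2.1], [0.12, 2.68], [-1.39, 4.53], [0.16, 2.79], [-2.81, 2.81]. Speed limits (rad/s): [1.89, 1.89, 2.22, 3.01, 3.01, 3.01].

### API

Orientations are given as a unit quaternion [w, x, y, z].
In Python, from rig import status, imaging, bot gives the robot as it stands. The module is installed in compiled form; this text tells all that it offers.
- The arm moves only by the tool play_rows, never from a script. Its argument "targets" is a list of rows, each a list of 6 numbers: the shift along the tool's x, y, z in mm, then the turn, a rotation vector about the tool's x, y, z in degrees. In form: [[x, y, z, rx, ry, rz], ...]. A call has exactly 8 rows; each row is the pose to reach, as a shift and turn from the pose measured when the call began, along the tool's axes at that moment; what a row does not reach only later rows make up. A row lasts 1/8 s, in which the tool goes at most 62.5 mm and 10.7 degrees, less where a joint would pass 70% of its speed; a pose out of reach is approached as far as the arm can. A call with a gripper value outside its range is refused whole. "fingers" is the closure, from 0 (fully open) to 1 (shut), set as the call begins (left out, the last holds). The fingers move at their own pace and stop on an object; "newtons" is the grip in N (left out, the last holds). Time passes only in rows, so rows that repeat a pose let the fingers close, or fill a call up. It gives the time, the measured TCP pose, the force and the opening at its end, in the units of the state.
- status.sense(): the state, without advancing time (a new reading comes with each control period).
- imaging.snapshot(name): name is "side" or "top"; returns a dict with "pixels" (420x560x3 uint8, red, green, blue), "range_z" (420x560 float32, m along the optical axis (not along the pixel's ray), 0 where there is no reading), "fx", "fy", "cx", "cy" (pixels), "rvec" (rotation vector, rad) and "tvec" (3), from world to camera coordinates, as OpenCV has them. Camera axes: x right, y down, z forward; pixel columns grow to the right and rows downward; lengths in m; the calibration is good to about 2 mm. A picture is of the moment at which its call begins.
- bot.sign_off(): hands the job in, once; it reports no verdict.
The state is a dict: "clock": time; "joint_pos": joint angles; "qvel": joint speeds; "joint_torque": joint torques, N m; "tcp_pos": TCP position; "orientation": TCP orientation; "wrist_force": force on the tool from outside, world axes, zero at the start; "torque": the same for the moment, N m; "opening": finger opening in m.
Only numpy, scipy, OpenCV 4.12 (cv2) and the standard library are available. Lean on these libraries where they do the work, as an engineer would, in place of code of your own. Each camera call takes 0.05 s, during which the arm holds its last target.

### The job

The speed knob of the tube roller mixer was pulled off for cleaning and lies on the desk: put it back on its D-shaft. Feel for the way round in which it slips onto the flatted shaft, press it on until it snaps fully home, turn it anticlockwise to the OFF mark and let go. Work gently: a push of about 10 N is plenty, and straining the knob against the mixer with more than 40 N breaks the shaft; leave the other things on the desk alone.

Things in the scene. Friction and masses are not known exactly. Their poses are not given: they have to be found in the camera images.
- knob: The loose speed knob, black, 42 mm tall, about 110 g, standing upright on the desk: a round fluted skirt 40 mm in diameter and 22 mm high, and on it a straight grip bar. Origin: centre of the underside; z up; x towards the pointer (the end of the bar that stands out past the skirt and carries a white line).
- knob_grip (a point): Centre of the knob's grip bar, on its axis 32 mm above the underside. The bar is 14 mm wide (knob y), runs from -18 to +22 mm along the knob's x and from 22 to 41.5 mm above the underside. Grip it across, along the knob's y.
- knob_bore (a point): Mouth of the bore, on the knob's axis at the underside. The bore is 16.8 mm wide and 20 mm deep with a bevelled mouth 19.6 mm wide: round for the first 5 mm, above that D-shaped, its flat on the pointer side (+x), 2.25 mm from the axis. Opposite the flat a notch, 9 mm up, takes the shaft's sprung ball. Play on the shaft: 0.4 mm all round.
- knob_pointer (a point): Point of the knob below its pointer: 22 mm from the knob's axis along its +x, at the height of the underside.
- mixer: White tube roller mixer, 224 x 140 mm, fixed where it stands. Origin: centre of its underside; z up; its front is -x. In front a control pod, 74 mm deep and 58 mm high, with a grey dial plate on top, the bare steel shaft left of the middle, a low rocker switch at the right; behind it four rollers running back (tops at 60 mm) and two tubes lying on them (tops at 69 mm).
- shaft_seat (a point): On the shaft's axis, on the collar 3 mm above the pod, 61 mm above the desk: the knob's origin comes here when it is home. Axes as the mixer's. The shaft turns (friction 0.03 N m) from a stop at OFF to 3.5 rad clockwise of it, seen from above. It starts 0.5 to 2.3 rad clockwise of OFF, just where is not measured; a knob turned on its tip under a light push (4 to 8 N) does not drag it.
- shaft_tip (a point): Top of the bare shaft, 18 mm above shaft_seat; its axes are the mixer's and do not turn with the shaft. Steel, 16 mm in diameter, one flat 2 mm from the axis (facing the OFF mark when at OFF). Held the wrong way round the knob stops 13 mm above home; within 0.1 rad its flat slides on and the push falls off, it catches from about 0.2 rad. From 10 to 3 mm above home a sprung ball resists (about 6 N), then snaps in.
- off_mark (a point): Where knob_pointer must come at OFF: 22 mm from shaft_seat along the mixer's +y (to the left for one standing in front), at the same height. On the dial plate OFF is the one long white bar, 26 to 36 mm from the axis; the speeds are dots running clockwise from it. The seated knob's pointer follows the shaft with about 5 degrees of play.
- forceps: Steel forceps, 125 mm long, 10 mm high, lying near the desk's front edge. A bystander. Origin: centre of the underside.
- test_strip_box: Black canister, 37 x 37 x 63 mm, on the right part of the desk. A bystander. Origin: centre of the underside.
- oil_bottle: Small dropper bottle with a black cap, 30 mm wide, 78 mm tall, on the right part of the desk. A bystander. Origin: centre of the underside.
Mind the look-alikes: they are no part of the job. What is shaped like the knob but orange is not meant.

How it is judged:
By the outcome, as a careful person would: the job done as asked, in the order asked, and still so for the second after the job is handed in, with the robot touching nothing.
It also fails if it takes over 58 s, if anything falls off the work surface, if the arm or the gripper's body presses on something with over 40 N, if the wrist force passes 120 N, or if a joint passes its speed limit or range.

## Working session

There is one attempt and no reset: what is moved stays moved. The work goes in short steps, Python scripts to look and compute and a tool call to move; the robot and the scene stay as the last step left them, time stands still between calls to the robot, and variables do not carry over. Pictures are saved under pics/ and viewed, and the job is handed in when it is done.

Besides the shell and the picture viewer there is one more tool, called after "Request:" by a JSON object that holds its "op" and its "data", one argument or row to a line. play_rows: Moves the arm, as the interface text tells. Its arguments: {"type":"object","properties":{"targets":{"type":"array","items":{"type":"array","items":{"type":"number"}}},"fingers":{"type":"number"},"newtons":{"type":"number"}},"required":["targets"]}

```bash
mkdir -p pics; cat > h.py <<'E'
import numpy as np, cv2
from rig import status, imaging, bot
def snap(n,f=None):
    s=imaging.snapshot(n)
    if f: cv2.imwrite('pics/'+f,cv2.cvtColor(s['pixels'],cv2.COLOR_RGB2BGR))
    return s
def world(s,mask=None):
    R,_=cv2.Rodrigues(np.array(s['rvec'],float)); t=np.array(s['tvec'],float).ravel()
    z=s['range_z'].astype(float); v,u=np.mgrid[:z.shape[0],:z.shape[1]]
    P=np.stack([(u-s['cx'])/s['fx']*z,(v-s['cy'])/s['fy']*z,z],-1)
    W=(P-t)@R
    W[z==0]=np.nan
    return W
def proj(s,p):
    q,_=cv2.projectPoints(np.array(p,float).reshape(-1,3),np.array(s['rvec'],float),np.array(s['tvec'],float),np.array([[s['fx'],0,s['cx']],[0,s['fy'],s['cy']],[0,0,1.]]),None)
    return q.reshape(-1,2)
E
python3 - <<'E'
from h import *
for n in('top','side'):
    s=snap(n,n+'0.png'); R,_=cv2.Rodrigues(np.array(s['rvec'],float)); print(n,s['fx'],-R.T@np.array(s['tvec']).ravel(),R[2])
    np.savez('pics/'+n+'0.npz',**s)
print(status.sense(),bot.grip_point_offset)
E
```

```text
top 498.44064905639254 [0.28540822 0.04818524 1.61179777] [ 0.12205434 -0.01322073 -0.99243536]
side 505.7982543039856 [ 0.10895475 -0.94517651  0.79336278] [ 0.30356128  0.77085019 -0.56003619]
{'clock': 0.1, 'joint_pos': array([ 9.89003059e-01,  1.50924633e-01,  1.43793289e+00,  9.73995089e-06,
        1.55382096e+00, -1.33990756e-01]), 'qvel': array([ 1.66074574e-04, -1.81910601e-04, -1.64674877e-03, -1.63249848e-03,
        1.76284378e-03, -4.05026717e-05]), 'joint_torque': array([ 5.44705486e-03, -7.14381981e+01, -5.71796036e+01, -8.48124114e-05,
        7.13352259e-03, -3.09193013e-05]), 'tcp_pos': array([0.24885537, 0.51811559, 0.23075928]), 'orientation': array([-1.94743833e-04,  2.22035229e-01,  9.75038493e-01, -5.06807924e-04]), 'wrist_force': array([ 0.15502212, -0.2633317 , -0.00262644]), 'torque': array([ 0.00496466, -0.03483242,  0.01229378]), 'opening': 0.0853932295833706} 0.0187
```

View pics/top0.png

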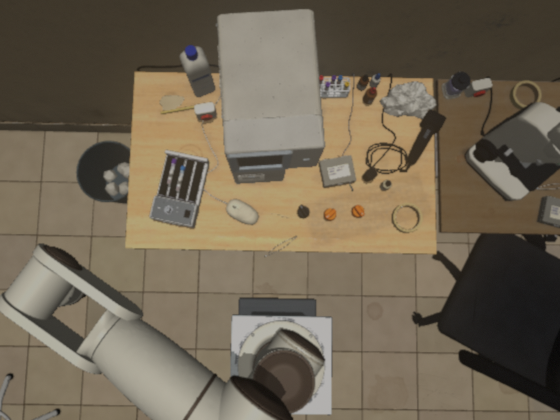

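View pics/side0.png

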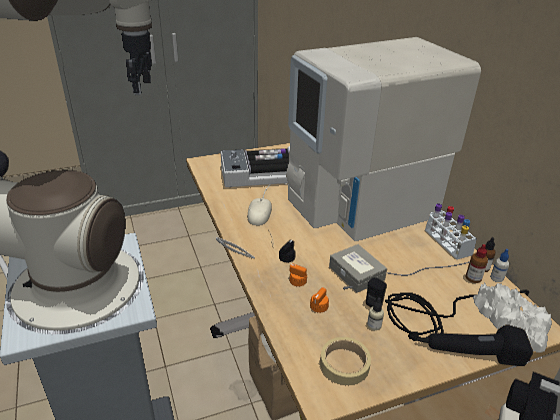

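The black knob is at top (303,211) and side (288,251). The two orange look-alikes are at top (330,214) and (358,211). The mixer is at top (180,190). I'll enlarge crops to confirm.

```bash
python3 - <<'E'
from h import *
t=cv2.imread('pics/top0.png');s=cv2.imread('pics/side0.png')
a=cv2.resize(t[190:235,285:345],None,fx=6,fy=6,interpolation=cv2.INTER_CUBIC)
b=cv2.resize(s[230:275,265:325],None,fx=6,fy=6,interpolation=cv2.INTER_CUBIC)
c=cv2.resize(t[145:235,140:220],None,fx=6,fy=6,interpolation=cv2.INTER_CUBIC)
d=cv2.resize(s[140:195,210:300],None,fx=7,fy=7,interpolation=cv2.INTER_CUBIC)
cv2.imwrite('pics/k.png',np.vstack([a,b]));cv2.imwrite('pics/m.png',c);cv2.imwrite('pics/ms.png',d)
z=dict(np.load('pics/top0.npz'));W=world(z)
for p in[(303,211),(330,214),(358,211),(165,205),(186,213),(180,180)]:print(p,W[p[1],p[0]].round(4))
np.set_printoptions(linewidth=250)
print((W[200:222,292:316,2]*1000).round(0).astype(int))
z=dict(np.load('pics/side0.npz'));W=world(z)
for p in[(288,251),(298,275),(237,166)]:print(p,W[p[1],p[0]].round(4))
E
```

```text
(303, 211) [ 0.4803 -0.0621  0.039 ]
(330, 214) [ 0.4716 -0.1474  0.0455]
(358, 211) [ 0.4842 -0.2382  0.0355]
(165, 205) [0.488  0.372  0.0598]
(186, 213) [0.4639 0.3052 0.0614]
(180, 180) [0.5678 0.3278 0.0635]
[[  5   0   1   2   9   1  -4   6   2   1  -5  -1  -3   3   5   2   0  -5  -2   0   2   0   5   3]
 [ -3   5   3  -1  -1  -2  -3  -2  -2  -2  -1  -1   3   0  -4   4   1  -7  -6  -3   2  -2  -3  -2]
 [ -2   2   0   1  -4   6  -4  -3   3   2  -1   2   0  -4  -4   3  -2  -1  -1   1   6   7   2   2]
 [ -1   1  -1   1 -10   0   2   7   3   1  -1   5   4   3  -5   8  -3   0   3   8  -1  -1  -5  -1]
 [  2  -6   0  -9   2   3   0   0  -4  41  -3   3  -1  -3   5   3   1  -3  -1  -2   5  -8  -8  -4]
 [  2   1   2  -1  -6  -3   2  43  45  40  41  16   3   0  -2   4  -2   0   0   0   6   0   1   0]
 [  3   1   4   0  -2   1  36  43  41  50  38  25  30  20  18   4   5  -3   1  -1   6   3   5  -5]
 [  3  -2   4   3  -1  -1  29  36  43  44  43  35  20  26  18  12  -2  -2   1  -2   7   1   2   1]
 [  4   3  -7   4  -5   4  20  39  40  48  38  40  42  21  20  23  -4   2  -3  -3  -4   1   1  
[... 699 characters left out ...]
 -3  -1   3   1   2  -8  -3   5  18  20  20  23  21  17  15  -5   5  -3   1  -1   3   6  -3   2]
 [  7   0 -11   2   0  -1   2  -2  11  12  19  15  11   1   0   8  -1  -6  -3  -2   0  -2   3  -1]
 [  3  -1  -2   5   5  -1  -2  -3  -3  -2  -2  -4   0  -6  -1  -1  -6   4  -1  -1   3  -1   1   3]
 [ -4   5   5  -3  -2   7  -3   1  -3   1   3   0   2   3   0   1  -7   6  -3   3   1   1  -2   2]
 [  2  -1   0   3   4   9   0  -1   0  -3   5   4   6   2   2  -1  -7  -1   1   1  -4   5  -4   5]
 [  4  -5   3   0   2  -5  -7  -1  -1   1   2  -7  -7   3  -2   4  -3   7  -3   5  -2  -1  -6   3]]
(288, 251) [ 0.4844 -0.0698  0.0253]
(298, 275) [ 0.4747 -0.1566  0.0244]
(237, 166) [0.4679 0.2979 0.0656]
```

View pics/k.png

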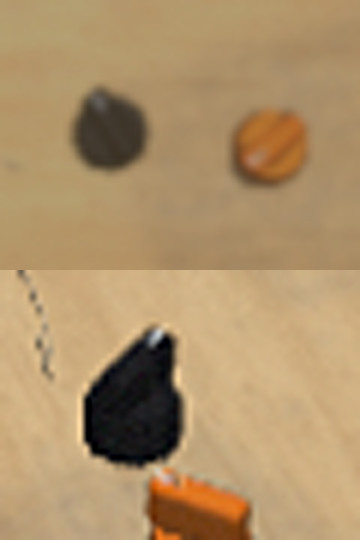

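View pics/m.png

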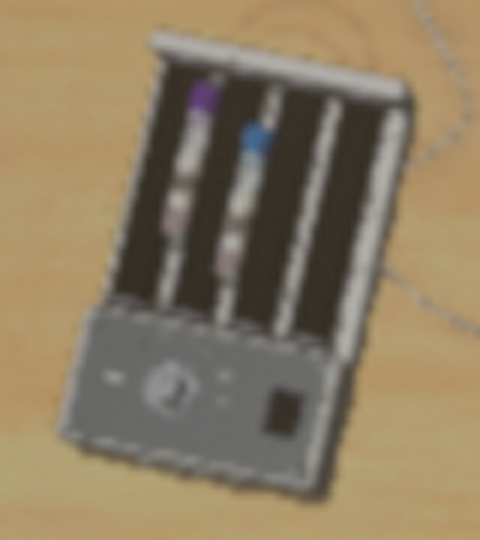

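View pics/ms.png

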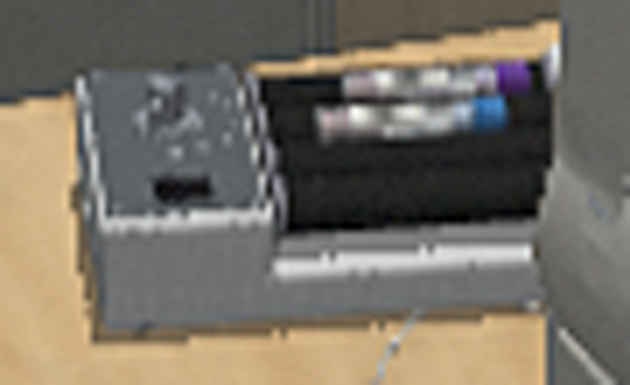

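```bash
python3 - <<'E'
from h import *
t=cv2.imread('pics/top0.png');s=cv2.imread('pics/side0.png')
cv2.imwrite('pics/d1.png',cv2.resize(t[196:226,148:188],None,fx=18,fy=18,interpolation=cv2.INTER_NEAREST))
cv2.imwrite('pics/d2.png',cv2.resize(s[146:176,220:255],None,fx=18,fy=18,interpolation=cv2.INTER_NEAREST))
np.set_printoptions(linewidth=250)
g=cv2.cvtColor(t,cv2.COLOR_BGR2GRAY);print(g[200:220,154:182])
E
```

```text
[[136 109 103 103 103 104 103 104 105 104 103 104 110 113 111 107 106 108 116 121 113 113 125 124 118 108  96  91]
 [132 107 104 104 104 103 104 104 104 101 102 104 108 110 107 105 105 107 108 108 107 110 118 122 121 111 103 109]
 [126 106 103 102 103 104 103 104 103 100 101 104 105 105 105 105 105 107 107 106 106 106 107 108 108 107 107 115]
 [117 105 103 103 103 104 104 105 104 102 102 104 104 104 104 105 105 106 106 107 109 106 103 105 106 105 106 108]
 [111 104 104 103 103 104 104 104 104 104 104 105 105 107 108 107 105 105 105 105 108 106 104 106 106 107 106 106]
 [107 104 104 104 104 103 104 104 104 105 105 106 108 122 131 122 111 109 106 104 106 106 106 107 106 106 106 106]
 [105 103 104 111 113 109 105 104 105 105 109 119 128 137 144 136 123 117 110 105 105 107 112 116 111 106 106 105]
 [104 103 105 121 139 139 121 106 103 105 115 131 140 137 138 132 127 126 114 104 105 108 120 129 118 108 106 105]
 [104 104 103 114 130 133 119 106 105 110 125 139 141 137 138 120 112 131 128 111 107 107 115 120 113 107 106 106]
 [104 104 103 105 107 110 109 105 105 113 132 142 143 144 141 113
[... 500 characters left out ...]
 106 107]
 [103 103 104 104 105 105 106 105 104 104 106 107 107 115 114 111 110 106 106 106 106 107 106 106 106 107 107 107]
 [104 103 104 103 104 105 104 105 105 104 105 105 105 107 107 107 106 106 106 106 106 106 106 106 106 106 107 107]
 [104 104 104 104 104 105 105 105 105 105 105 105 105 105 105 106 105 105 105 106 107 107 106 107 107 106 107 107]
 [103 103 107 109 107 106 104 105 104 105 106 105 106 106 105 106 105 105 107 107 107 107 106 106 106 107 107 106]
 [100 112 125 132 130 117 109 110 108 106 106 105 105 106 106 106 106 105 105 106 106 106 106 106 106 107 107 107]
 [ 94 101 108 115 115 116 120 128 127 115 108 109 110 110 109 107 106 106 106 107 107 106 107 107 106 106 107 107]]
```

View pics/d1.png

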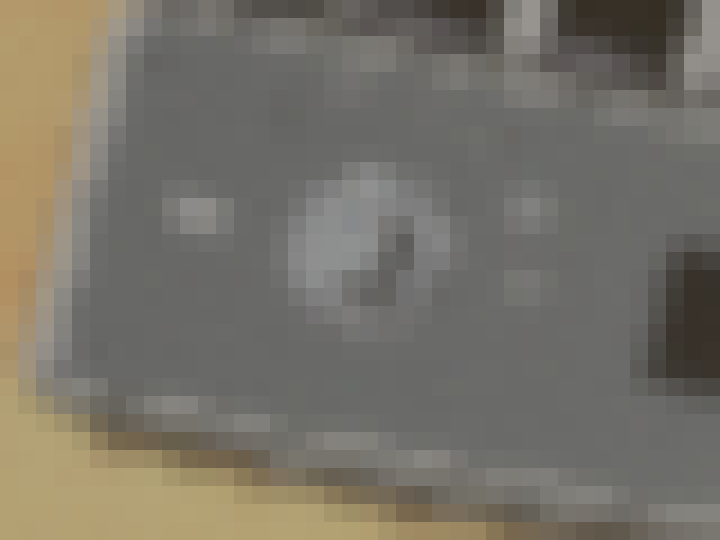

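View pics/d2.png

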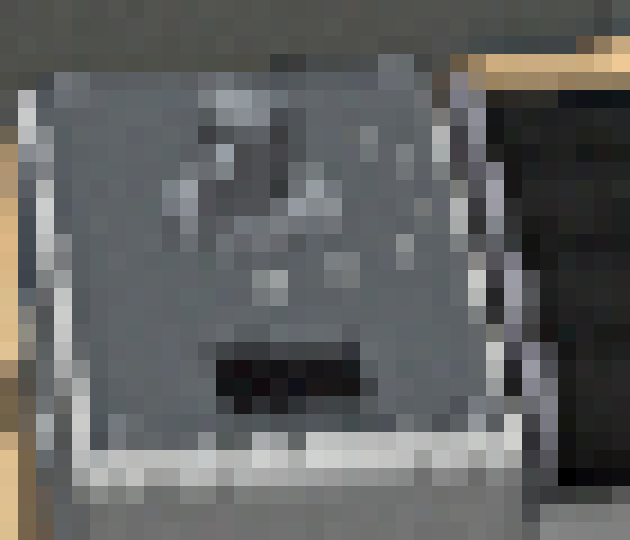

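```bash
cat > fit.py <<'E'
from h import *
from scipy.optimize import minimize
z=dict(np.load('pics/top0.npz'));W=world(z)
m=(W[...,2]>0.035)&(W[...,0]<0.67)&(W[...,0]>0.38)&(W[...,1]>0.22)&(W[...,1]<0.45)
m[:,:140]=0;m[:,212:]=0;m=m.astype(np.uint8)
n,l,st,c=cv2.connectedComponentsWithStats(m);i=1+st[1:,4].argmax();m=l==i
P=W[m][:,:2];r=cv2.minAreaRect((P*1000).astype(np.float32));print('rect',r,m.sum())
# edge-of-mask area moment yaw
# robust box: PCA yaw
Q=P-P.mean(0);e,v=np.linalg.eigh(Q.T@Q);a=np.arctan2(v[1,1],v[0,1]);print('pca yaw',a,a+np.pi,'mean',P.mean(0))
R=np.array([[np.cos(a),np.sin(a)],[-np.sin(a),np.cos(a)]])@Q.T;print(np.percentile(R,[0.5,99.5],axis=1))
S=6
def layermask(s,poly,box):
    u0,v0,u1,v1=box
    M=np.zeros(((v1-v0)*S,(u1-u0)*S),np.uint8)
    q=(proj(s,poly)-[u0-.5,v0-.5])*S-0.5
    if len(q)>0: cv2.fillPoly(M,[np.round(cv2.convexHull(q.astype(np.float32)).reshape(-1,2)*16).astype(np.int32)],1,shift=4)
    return M.astype(bool)
def dpoly(x,y,zz,phi,r=8e-3,f=2e-3):
    t=np.linspace(-np.pi,np.pi,121);p=np.stack([r*np.cos(t),r*np.sin(t)],1)
    c,s_=np.cos(phi),np.sin(phi);d=p@[1,0]
    h=np.sqrt(r*r-f*f);p=p[d<=f];p=np.vstack([p,[[f,h],[f,-h]]])
    p=p@np.array([[c,s_],[-s_,c]])
    return np.c_[p+[x,y],np.full(len(p),zz)]
def circ(x,y,zz,r):
    t=np.linspace(0,2*np.pi,72);return np.c_[x+r*np.cos(t),y+r*np.sin(t),np.full(72,zz)]
E
cat > fit1.py <<'E'
from fit import *
def model(s,box,p,img):
    x,y,phi,th,rc,bw=p   # phi flat direction world, th off direction world
    u0,v0,u1,v1=box
    L=np.zeros(((v1-v0)*S,(u1-u0)*S),int)
    o=np.array([np.cos(th),np.sin(th)]);nrm=np.array([-o[1],o[0]])
    b=[[*(np.array([x,y])+o*a+nrm*w),0.0582] for a,w in((.026,-bw),(.036,-bw),(.036,bw),(.026,bw))]
    L[layermask(s,np.array(b),box)]=1
    L[layermask(s,np.vstack([circ(x,y,.061,rc),circ(x,y,.058,rc)]),box)]=2
    L[layermask(s,np.vstack([dpoly(x,y,.061,phi),dpoly(x,y,.079,phi)]),box)]=3
    # flat face
    c,sn=np.cos(phi),np.sin(phi);h=np.sqrt(60)*1e-3;f=.002
    fa=[[x+f*c-k*h*sn,y+f*sn+k*h*c,zz] for k in(-1,1) for zz in(.061,.079)]
    cam=-cv2.Rodrigues(np.array(s['rvec'],float))[0].T@np.array(s['tvec']).ravel()
    if (cam[0]-x-f*c)*c+(cam[1]-y-f*sn)*sn>0: L[layermask(s,np.array(fa),box)]=5
    L[layermask(s,dpoly(x,y,.079,phi),box)]=4
    A=np.stack([(L==k).reshape(v1-v0,S,u1-u0,S).mean((1,3)).ravel() for k in range(6)],1)
    A=np.stack([cv2.GaussianBlur(a.reshape(v1-v0,u1-u0),(0,0),.45).ravel() for a in A.T],1)
    w=np.linalg.lstsq(np.vstack([A,np.eye(6)*.05]),np.vstack([img.reshape(-1,img.shape[-1]),np.ones((6,img.shape[-1]))*115*.05]),rcond=None)[0]
    return A@w-img.reshape(-1,img.shape[-1]),w
def run(n,box,yaw):
    s=dict(np.load(f'pics/{n}0.npz'));img=s['pixels'].astype(float)[box[1]:box[3],box[0]:box[2]]
    res=[]
    for cw in np.arange(.5,2.4,.2):
        f=lambda q:(model(s,box,[x0+q[0]/1e3,y0+q[1]/1e3,yaw+np.pi/2-q[2],yaw+np.pi/2,q[3]/1e3,q[4]/1e3],img)[0]**2).mean()+ (q[3]<8.5)*100+(q[4]<.3)*100
        r=minimize(f,[0,0,cw,11,1.5],method='Nelder-Mead',options=dict(initial_simplex=np.array([[0,0,cw,11,1.5]]+[list(np.array([0,0,cw,11,1.5])+d) for d in np.diag([2,2,.15,1,.5])]),maxiter=250))
        res.append((r.fun,r.x.round(2)))
    res.sort(key=lambda a:a[0])
    for a in res[:6]:print(n,a)
    q=res[0][1];print(x0+q[0]/1e3,y0+q[1]/1e3);print(model(s,box,[x0+q[0]/1e3,y0+q[1]/1e3,yaw+np.pi/2-q[2],yaw+np.pi/2,q[3]/1e3,q[4]/1e3],img)[1].round(0))
s=dict(np.load('pics/top0.npz'))
# off bar centre ~ (158.8,207.5) ; shaft first guess
def ray(s,u,v,zz):
    R,_=cv2.Rodrigues(np.array(s['rvec'],float));c=-R.T@np.array(s['tvec']).ravel()
    d=R.T@np.array([(u-s['cx'])/s['fx'],(v-s['cy'])/s['fy'],1]);return c+d*(zz-c[2])/d[2]
b=ray(s,158.8,207.3,.058);x0,y0,_=ray(s,168.2,209.5,.07);print(b,x0,y0,'bar dir',np.arctan2(b[1]-y0,b[0]-x0))
import sys
YAW=float(sys.argv[1])
run('top',(156,203,175,216),YAW)
run('side',(227,149,241,162),YAW)
E
python3 fit.py
```

```text
rect ((545.1425170898438, 334.68463134765625), (140.52134704589844, 225.92489624023438), 79.19755554199219) 2721
pca yaw 2.966072484824102 6.1076651384138945 mean [0.53906166 0.33490863]
[[-0.11782802 -0.07042441]
 [ 0.10534416  0.06725119]]
```

```bash
python3 - <<'E'
from fit import *
# fit rect edges via erosion: boundary area-based: maximize sharpness of histogram along yaw
best=[]
for a in np.radians(np.arange(-13,-8,.1)):
    u=np.c_[np.cos(a),np.sin(a)];q=(P@u.T).ravel();w=(P@np.array([-np.sin(a),np.cos(a)]))
    def sharp(t):
        lo,hi=np.percentile(t,[2,98]);return 0
    best.append((np.degrees(a),np.ptp(w),np.ptp(q), (np.ptp(np.percentile(w,[1,99])))*(np.ptp(np.percentile(q,[1,99])))))
b=np.array(best);print(b[b[:,1].argmin()],b[b[:,2].argmin()],b[b[:,3].argmin()])
E
time python3 fit1.py -0.188
```

```text
rect ((545.1425170898438, 334.68463134765625), (140.52134704589844, 225.92489624023438), 79.19755554199219) 2721
pca yaw 2.966072484824102 6.1076651384138945 mean [0.53906166 0.33490863]
[[-0.11782802 -0.07042441]
 [ 0.10534416  0.06725119]]
[-10.9          0.1404746    0.22601718   0.02973354] [-10.8          0.14052249   0.22592604   0.02971089] [-9.7         0.14366     0.22667855  0.02967414]
rect ((545.1425170898438, 334.68463134765625), (140.52134704589844, 225.92489624023438), 79.19755554199219) 2721
pca yaw 2.966072484824102 6.1076651384138945 mean [0.53906166 0.33490863]
[[-0.11782802 -0.07042441]
 [ 0.10534416  0.06725119]]
[0.48061129 0.39144477 0.058     ] 0.47279740773123424 0.3593730305903666 bar dir 1.3318148339258997
top (np.float64(15.734655587612641), array([ 1.71,  3.41,  1.11, 13.87,  1.76]))
top (np.float64(15.81135600163182), array([ 1.69,  3.4 ,  0.45, 13.94,  1.82]))
top (np.float64(15.879015308214793), array([ 1.7 ,  3.32,  0.09, 13.82,  2.43]))
top (np.float64(15.923600312635907), array([ 1.69,  3.4 ,  0.64, 13.92,  1.84]))
top (np.float64(15.9387271715667),
[... 256 characters left out ...]
 [115. 115. 115.]]
side (np.float64(241.14582230193716), array([ 4.14,  7.39,  0.64, 13.69,  0.93]))
side (np.float64(241.4664931856746), array([ 4.12,  7.41,  0.81, 14.27,  1.02]))
side (np.float64(247.30956354636868), array([ 3.98,  7.93, -0.04, 14.08,  0.5 ]))
side (np.float64(247.99530895351435), array([ 4.64,  6.55,  1.16, 14.47,  0.69]))
side (np.float64(249.21109711873643), array([ 5.27,  4.8 ,  1.7 , 13.73,  0.43]))
side (np.float64(253.52571773166588), array([ 4.7 ,  2.82,  1.97, 13.6 ,  0.47]))
0.4769374077312342 0.36676303059036663
[[ 92.  96.  99.]
 [115. 115. 115.]
 [123. 127. 133.]
 [ 79.  81.  85.]
 [144. 150. 156.]
 [115. 115. 115.]]
real	0m10.886s
user	0m11.239s
sys	0m0.131s
```

```bash
cat > fitk.py <<'E'
from fit import *
def kmask(s,box,x,y,yaw,z0=0.):
    c,sn=np.cos(yaw),np.sin(yaw)
    sk=np.vstack([circ(x,y,z0,.02),circ(x,y,z0+.022,.02)])
    bar=[]
    for X in(-.018,.022):
        for Y in(-.007,.007):
            for Z in(.022,.0415): bar.append([x+c*X-sn*Y,y+sn*X+c*Y,z0+Z])
    M=layermask(s,sk,box)|layermask(s,np.array(bar),box)
    v=M.reshape(box[3]-box[1],S,box[2]-box[0],S).mean((1,3));return cv2.GaussianBlur(v,(0,0),.4)
def fitknob(s,box,x0,y0,z0=0.,yaws=np.arange(-3.14,3.14,.5)):
    img=s['pixels'].astype(float)[box[1]:box[3],box[0]:box[2]].mean(-1)
    # alpha: dark vs background
    def f(q):
        a=kmask(s,box,x0+q[0]/1e3,y0+q[1]/1e3,q[2],z0).ravel()
        A=np.c_[a,1-a];w=np.linalg.lstsq(A,img.ravel(),rcond=None)[0]
        return ((A@w-img.ravel())**2).mean()
    res=[]
    for yw in yaws:
        i0=np.array([0,0,yw])
        r=minimize(f,i0,method='Nelder-Mead',options=dict(initial_simplex=np.vstack([i0,i0+np.diag([3,3,.3])])))
        res.append((r.fun,x0+r.x[0]/1e3,y0+r.x[1]/1e3,r.x[2]))
    res.sort();return res
if __name__=='__main__':
    for n,b in(('top',(293,199,315,223)),('side',(272,233,302,266))):
        s=dict(np.load(f'pics/{n}0.npz'));print(n,[np.round(r,4) for r in fitknob(s,b,.48,-.064)[:4]])
E
python3 fitk.py|tail -2
```

```text
top [array([51.2865,  0.4821, -0.0631, -2.5163]), array([51.8944,  0.4821, -0.0631, -2.487 ]), array([52.5213,  0.482 , -0.0631, -2.538 ]), array([53.6548,  0.482 , -0.0627, -2.458 ])]
side [array([ 3.336489e+02,  4.845000e-01, -6.290000e-02,  3.781500e+00]), array([ 3.339663e+02,  4.844000e-01, -6.350000e-02, -2.495900e+00]), array([ 3.354836e+02,  4.843000e-01, -6.350000e-02, -2.501000e+00]), array([ 3.35505e+02,  4.84400e-01, -6.35000e-02, -2.49500e+00])]
```

```bash
cat > t.py <<'E'
from fitk import *
for n,b in(('top',(293,199,315,223)),('side',(272,233,302,266))):
    s=dict(np.load(f'pics/{n}0.npz'));print(n,[np.round(r,4) for r in fitknob(s,b,.48,-.064,yaws=[.5,.6,.7])[:2]])
    o=s['pixels'][b[1]:b[3],b[0]:b[2]].mean(-1);np.set_printoptions(linewidth=220);print(o.astype(int))
    print((100*kmask(s,b,.482,-.0631,.6)).astype(int))
E
python3 t.py|tail -n +5
```

```text
top [array([54.7271,  0.4811, -0.0636,  0.5666]), array([56.8364,  0.4812, -0.0641,  0.6199])]
[[145 145 146 146 147 147 148 147 148 149 149 149 149 148 147 147 146 147 147 147 148 146]
 [146 146 146 147 146 147 147 147 147 147 147 147 147 147 147 146 145 144 145 146 146 146]
 [146 147 147 146 147 147 147 148 147 145 144 145 146 147 146 146 146 143 144 144 145 144]
 [148 148 148 147 147 147 148 148 147 146 145 146 146 146 146 145 145 144 144 143 143 142]
 [147 149 148 148 149 149 147 145 143 142 142 142 142 141 141 141 141 141 140 140 139 138]
 [148 149 148 148 149 148 145 130 114 119 132 139 140 139 139 141 140 140 140 140 140 139]
 [148 148 147 147 147 144 126 104  87  85 104 118 125 133 138 139 140 140 141 141 141 140]
 [147 147 146 146 145 125  92  88  91  78  71  82  94 112 129 137 140 141 141 140 140 140]
 [146 146 146 146 141 109  67  71  90  79  57  58  65  79  99 122 138 141 141 140 140 141]
 [145 146 146 145 132  96  57  56  69  67  55  52  56  60  68  96 127 141 141 141 140 141]
 [145 145 144 140 116  76  54  51  54  57  55  53  52  55  59  77 117 139 142 141 140 139]
 [14
[... 9410 characters left out ...]
99 99 99 99 99 99 99 97 48  1  0  0  0  0  0  0]
 [ 0  0  0  0  0  2 64 98 99 99 99 99 99 99 99 99 99 99 99 99 99 96 22  0  0  0  0  0  0  0]
 [ 0  0  0  0  0  0 17 86 98 99 99 99 99 99 99 99 99 99 99 99 98 76  3  0  0  0  0  0  0  0]
 [ 0  0  0  0  0  0  1 20 76 96 99 99 99 99 99 99 99 99 99 96 76 10  0  0  0  0  0  0  0  0]
 [ 0  0  0  0  0  0  0  0  4 39 77 96 97 97 97 97 97 96 79 42  7  0  0  0  0  0  0  0  0  0]
 [ 0  0  0  0  0  0  0  0  0  1  3 21 34 47 49 49 34 26  4  1  0  0  0  0  0  0  0  0  0  0]
 [ 0  0  0  0  0  0  0  0  0  0  0  0  1  1  2  1  1  0  0  0  0  0  0  0  0  0  0  0  0  0]
 [ 0  0  0  0  0  0  0  0  0  0  0  0  0  0  0  0  0  0  0  0  0  0  0  0  0  0  0  0  0  0]]
```

```bash
cat > g.py <<'E'
import sys
from h import *
from scipy.spatial.transform import Rotation as Ro
def go(p,head,st=None):
    st=st or status.sense()
    q=st['orientation'];R=Ro.from_quat([q[1],q[2],q[3],q[0]])
    y=np.array([np.cos(np.radians(head)),np.sin(np.radians(head)),0]);z=np.array([0,0,-1.]);x=np.cross(y,z)
    T=Ro.from_matrix(np.c_[x,y,z])
    ycur=R.as_matrix()[:,1]
    print('t',round(st['clock'],2),'tcp',st['tcp_pos'].round(4),'yhead',np.degrees(np.arctan2(ycur[1],ycur[0])).round(2),'F',st['wrist_force'].round(1),'M',st['torque'].round(2),'open',round(st['opening'],4),'j',st['joint_pos'].round(2))
    d=R.inv().apply(np.array(p)-st['tcp_pos'])*1e3;r=np.degrees((R.inv()*T).as_rotvec())
    print('MOVE mm',d.round(1),'deg',r.round(1))
    print('tool axes x',R.as_matrix()[:,0].round(3),'y',ycur.round(3),'z',R.as_matrix()[:,2].round(3))
if __name__=='__main__': go([float(a) for a in sys.argv[1:4]],float(sys.argv[4]))
E
python3 g.py .483 -.0633 .12 125.5
python3 - <<'E'
from h import *
z=dict(np.load('pics/top0.npz'));W=world(z)
m=(W[...,2]>0.032)&(abs(W[...,0]-.483)<.03)&(abs(W[...,1]+.063)<.03)&(W[...,2]<.06)
P=W[m][:,:2];Q=P-P.mean(0);e,v=np.linalg.eigh(Q.T@Q);print('bar',P.mean(0),np.degrees(np.arctan2(v[1,1],v[0,1])),e/len(P)*1e6,len(P))
for n in('top','side'):
    W=world(dict(np.load(f'pics/{n}0.npz')))
    for lo,hi in((.05,.1),(.1,.2),(.2,.3),(.3,.4),(.4,.6)):
        q=W[(W[...,2]>lo)&(W[...,2]<hi)&(W[...,1]>-.15)&(W[...,1]<.25)&(W[...,0]>.35)&(W[...,0]<1.2)]
        if len(q)>10:print(n,lo,hi,len(q),q.min(0).round(3),q[q[:,0].argmin()].round(3),q.max(0).round(3))
E
```

```text
t 0.1 tcp [0.2489 0.5181 0.2308] yhead 64.34 F [ 0.2 -0.3 -0. ] M [ 0.   -0.03  0.01] open 0.0854 j [ 0.99  0.15  1.44  0.    1.55 -0.13]
MOVE mm [-462.8 -422.6  111.1] deg [ -0.1  -0.  -61.2]
tool axes x [-0.901  0.433  0.   ] y [ 0.433  0.901 -0.001] z [-0.001 -0.001 -1.   ]
bar [ 0.48394626 -0.06092259] -145.09342177212685 [ 15.32218357 128.74736318] 55
top 0.05 0.1 472 [ 0.479 -0.15   0.05 ] [ 0.479 -0.064  0.051] [0.974 0.25  0.1  ]
top 0.1 0.2 987 [ 0.557 -0.15   0.1  ] [0.557 0.14  0.106] [0.974 0.25  0.2  ]
top 0.2 0.3 1384 [ 0.56 -0.15  0.2 ] [0.56  0.15  0.272] [0.975 0.25  0.3  ]
top 0.3 0.4 2331 [ 0.56 -0.15  0.3 ] [0.56 0.15 0.34] [0.975 0.25  0.4  ]
top 0.4 0.6 15001 [ 0.561 -0.15   0.4  ] [0.561 0.142 0.423] [0.974 0.25  0.443]
side 0.05 0.1 3404 [ 0.56 -0.15  0.05] [0.56  0.136 0.096] [0.977 0.155 0.1  ]
side 0.1 0.2 6697 [ 0.558 -0.15   0.1  ] [0.558 0.139 0.104] [0.977 0.158 0.2  ]
side 0.2 0.3 7732 [ 0.56 -0.15  0.2 ] [0.56  0.142 0.295] [0.977 0.156 0.3  ]
side 0.3 0.4 9343 [ 0.559 -0.15   0.3  ] [0.559 0.14  0.365] [0.978 0.153 0.4  ]
side 0.4 0.6 15436 [ 0.561 -0.15   0.4  ] [0.561 0.127 0.426] [0.977 0.25  0.589]
```

Request:
{"op": "play_rows", "data": {
  "targets": [
    [-30,-27,0,0,0,-6],
    [-75,-68,0,0,0,-14],
    [-120,-110,0,0,0,-22],
    [-165,-151,10,0,0,-31],
    [-210,-192,20,0,0,-40],
    [-255,-233,30,0,0,-48],
    [-300,-274,40,0,0,-55],
    [-345,-315,50,0,0,-60]
  ],
  "fingers": 0.5,
  "newtons": 60
}}

```text
clock: 1.1
tcp_pos: [0.4145, 0.1062, 0.1849]
orientation: [-0.0, -0.297, 0.955, -0.0]
wrist_force: [2.1, 0.3, 0.7]
opening: 0.0427
```

```bash
python3 g.py .4827 -.063 .09 125
```

```text
t 1.1 tcp [0.4145 0.1062 0.1849] yhead 124.59 F [2.1 0.3 0.7] M [ 0.02 -0.03  0.  ] open 0.0427 j [ 0.07 -0.14  1.82 -0.    1.46 -2.1 ]
MOVE mm [  39.9 -177.9   95. ] deg [-0.  -0.  -0.4]
tool axes x [-0.823 -0.568  0.001] y [-0.568  0.823 -0.001] z [-0.    -0.001 -1.   ]
```

Request:
{"op": "play_rows", "data": {
  "targets": [
    [11,-50,10,0,0,0],
    [22,-100,30,0,0,0],
    [33,-145,60,0,0,0],
    [39,-170,85,0,0,0],
    [40,-178,95,0,0,0],
    [40,-178,95,0,0,0],
    [40,-178,95,0,0,0],
    [40,-178,95,0,0,0]
  ]
}}

```text
clock: 2.1
tcp_pos: [0.4829, -0.0625, 0.0909]
orientation: [0.0, -0.298, 0.955, -0.001]
wrist_force: [-0.9, -0.4, -0.4]
opening: 0.0426
```

```bash
python3 g.py .4827 -.063 .026 125; python3 - <<'E'
from h import *
a=snap('side','s1.png');b=snap('top','t1.png')
x=cv2.resize(cv2.imread('pics/s1.png')[190:280,240:350],None,fx=5,fy=5,interpolation=cv2.INTER_CUBIC)
cv2.imwrite('pics/s1c.png',x)
print(proj(a,[[.4827,-.063,.09],[.4827,-.063,.04]]))
E
```

```text
t 2.1 tcp [ 0.4829 -0.0625  0.0909] yhead 124.66 F [-0.9 -0.4 -0.4] M [ 0.06 -0.02  0.03] open 0.0426 j [-0.29  0.06  1.83 -0.    1.25 -2.46]
MOVE mm [ 0.5 -0.2 64.9] deg [-0.1  0.  -0.3]
tool axes x [-0.823 -0.569 -0.   ] y [-0.569  0.823 -0.002] z [ 0.001 -0.001 -1.   ]
[[287.26504738 227.89723323]
 [286.51637691 244.66637853]]
```

View pics/s1c.png

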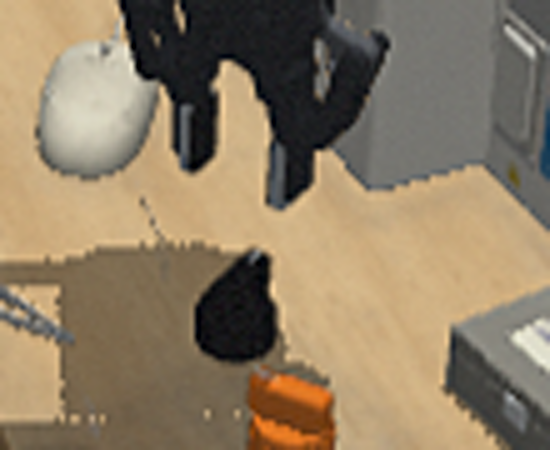

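Side view: the fingertips straddle the knob. Their midpoint is at about (287,228), which matches the projected TCP. Descending.

Request:
{"op": "play_rows", "data": {
  "targets": [
    [0,0,15,0,0,0],
    [0,0,30,0,0,0],
    [0,0,45,0,0,0],
    [0,0,58,0,0,0],
    [0,0,65,0,0,0],
    [0,0,65,0,0,0],
    [0,0,65,0,0,0],
    [0,0,65,0,0,0]
  ]
}}

```text
clock: 3.2
tcp_pos: [0.4832, -0.0628, 0.0261]
orientation: [0.001, -0.298, 0.955, -0.001]
wrist_force: [0.5, 0.2, 0.2]
opening: 0.0428
```

Request:
{"op": "play_rows", "data": {
  "targets": [
    [0,0,0,0,0,0],
    [0,0,0,0,0,0],
    [0,0,0,0,0,0],
    [0,0,0,0,0,0],
    [0,0,0,0,0,0],
    [0,0,0,0,0,0],
    [0,0,0,0,0,0],
    [0,0,0,0,0,0]
  ],
  "fingers": 1,
  "newtons": 60
}}

```text
clock: 4.2
tcp_pos: [0.4833, -0.0629, 0.0264]
orientation: [0.001, -0.298, 0.955, -0.001]
wrist_force: [-1.0, 0.3, 5.6]
opening: 0.0125
```

```bash
python3 g.py .4827 -.063 .026 125; python3 - <<'E'
from h import *
a=snap('side','s2.png')
cv2.imwrite('pics/s2c.png',cv2.resize(cv2.imread('pics/s2.png')[190:280,240:350],None,fx=5,fy=5,interpolation=cv2.INTER_CUBIC))
E
```

```text
t 4.2 tcp [ 0.4833 -0.0629  0.0264] yhead 124.64 F [-1.   0.3  5.6] M [0.03 0.23 0.03] open 0.0125 j [-0.29  0.14  1.9  -0.    1.11 -2.46]
MOVE mm [0.6 0.2 0.4] deg [-0.1  0.1 -0.4]
tool axes x [-0.823 -0.568 -0.001] y [-0.568  0.823 -0.002] z [ 0.002 -0.001 -1.   ]
```

View pics/s2c.png

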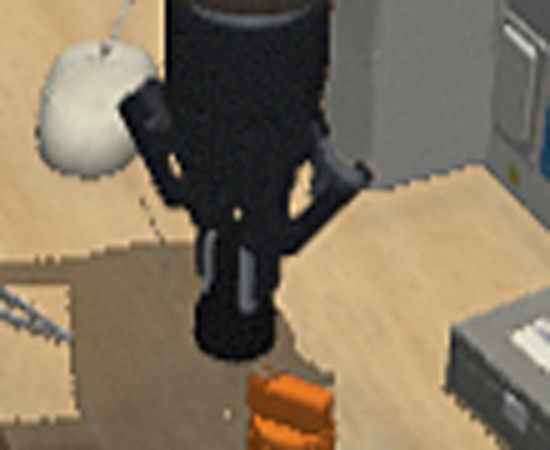

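Opening is 12.5 mm with the knob between the pads, so the bar is gripped. Now I lift it and carry it over to the shaft.

Request:
{"op": "play_rows", "data": {
  "targets": [
    [0,0,-50,0,0,0],
    [2,50,-90,0,0,0],
    [-16,100,-120,0,0,-3],
    [-50,150,-135,0,0,-8],
    [-84,200,-140,0,0,-12],
    [-122,250,-140,0,0,-16],
    [-165,293,-140,0,0,-20],
    [-200,325,-140,0,0,-20]
  ]
}}

```text
clock: 5.25
tcp_pos: [0.4625, 0.3209, 0.1656]
orientation: [0.001, -0.46, 0.888, -0.001]
wrist_force: [1.2, -0.5, -1.4]
opening: 0.0126
```

```bash
python3 g.py .4745 .3628 .13 145; python3 - <<'E'
from h import *
a=snap('side','s3.png')
cv2.imwrite('pics/s3c.png',cv2.resize(cv2.imread('pics/s3.png')[80:190,190:300],None,fx=5,fy=5,interpolation=cv2.INTER_CUBIC))
E
```

```text
t 5.25 tcp [0.4625 0.3209 0.1656] yhead 144.79 F [ 1.2 -0.5 -1.4] M [-0.03 -0.03 -0.03] open 0.0126 j [ 0.47  0.16  1.57 -0.    1.42 -2.06]
MOVE mm [-41.2  14.4  35.5] deg [-0.1  0.  -0.2]
tool axes x [-0.577 -0.817 -0.   ] y [-0.817  0.577 -0.002] z [ 0.002 -0.001 -1.   ]
```

View pics/s3c.png

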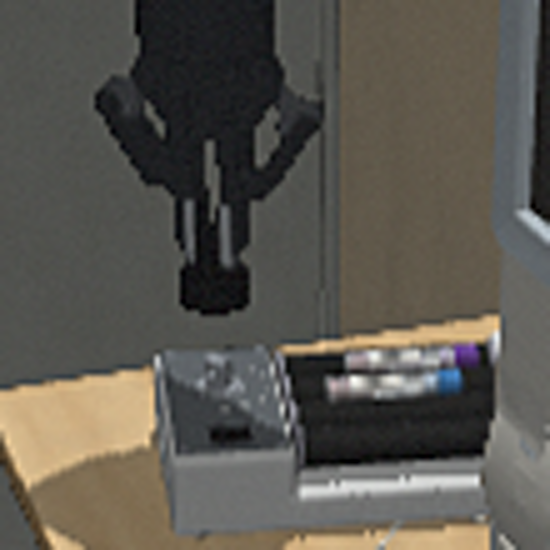

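Side view: the knob hangs straight in the fingers near (233,137), with the shaft below it at about (234,155). Moving above the shaft.

Request:
{"op": "play_rows", "data": {
  "targets": [
    [-15,5,10,0,0,0],
    [-30,10,22,0,0,0],
    [-41,14,35,0,0,0],
    [-41,14,44,0,0,0],
    [-41,14,45,0,0,0],
    [-41,14,45,0,0,0],
    [-41,14,45,0,0,0],
    [-41,14,45,0,0,0]
  ]
}}

```text
clock: 6.3
tcp_pos: [0.4756, 0.3661, 0.1206]
orientation: [0.001, -0.46, 0.888, -0.0]
wrist_force: [-0.4, -0.5, -0.9]
opening: 0.0124
```

```bash
python3 g.py .4745 .3628 .106 145; python3 - <<'E'
from h import *
st=status.sense();p=st['tcp_pos']
a=snap('side','s4.png');b=snap('top','t4.png')
np.savez('pics/side4.npz',**a);np.savez('pics/top4.npz',**b)
z0=p[2]-.0264
for s,n in((a,'side'),(b,'top')):
    print(n,'axis under/skirt top',proj(s,[[p[0],p[1],z0],[p[0],p[1],z0+.022]]).round(1),'shaft tip/seat',proj(s,[[.4745,.3628,.079],[.4745,.3628,.061]]).round(1))
x=cv2.resize(cv2.imread('pics/s4.png')[115:170,210:265],None,fx=10,fy=10,interpolation=cv2.INTER_NEAREST)
cv2.imwrite('pics/s4c.png',x)
cv2.imwrite('pics/t4c.png',cv2.resize(cv2.imread('pics/t4.png')[180:235,140:200],None,fx=10,fy=10,interpolation=cv2.INTER_NEAREST))
E
```

```text
t 6.3 tcp [0.4756 0.3661 0.1206] yhead 144.77 F [-0.4 -0.5 -0.9] M [ 0.02  0.   -0.  ] open 0.0124 j [ 0.53  0.26  1.53 -0.    1.35 -2.  ]
MOVE mm [ 3.4 -1.  14.6] deg [-0.1  0.1 -0.2]
tool axes x [-0.577 -0.817 -0.002] y [-0.817  0.577 -0.002] z [ 0.002  0.001 -1.   ]
side axis under/skirt top [[232.7 146.6]
 [232.5 139.9]] shaft tip/seat [[232.8 151.6]
 [232.9 156.9]]
top axis under/skirt top [[164.5 207.6]
 [163.  206.6]] shaft tip/seat [[166.5 208.6]
 [167.7 209.3]]
```

View pics/s4c.png

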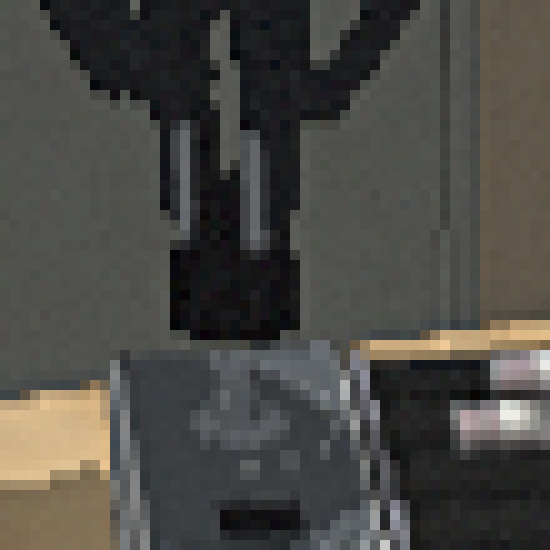

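View pics/t4c.png

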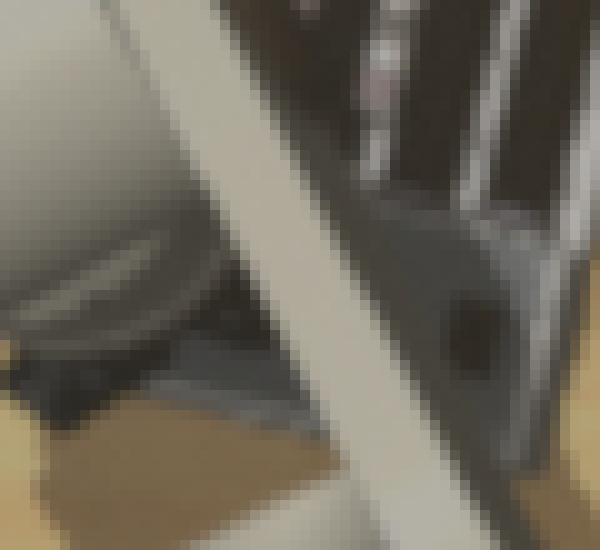

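```bash
cat > t2.py <<'E'
import sys;sys.argv=['x','-0.188']
import io,contextlib
with contextlib.redirect_stdout(io.StringIO()):
    import fit1
from fit1 import model
from fit import *
s=dict(np.load('pics/side0.npz'));R,_=cv2.Rodrigues(np.array(s['rvec'],float));r=R[0];f=R[2].copy();f[2]=0;f/=np.linalg.norm(f);r=r/np.linalg.norm(r)
print('right',r.round(3),'fwd',f.round(3))
box=(226,148,243,163);img=s['pixels'].astype(float)[box[1]:box[3],box[0]:box[2]]
out=[]
for a in np.arange(-2,5.1,1):
    for b in np.arange(-4,6,1):
        best=min(((model(s,box,[.4745+(a*r[0]+b*f[0])/1e3,.3628+(a*r[1]+b*f[1])/1e3,-.188+np.pi/2-c,-.188+np.pi/2,.0139,.0015],img)[0]**2).mean(),c) for c in np.arange(.4,2.5,.3))
        out.append((best[0],a,b,best[1]))
out.sort();print(np.round(out[:8],2))
s=dict(np.load('pics/side4.npz'))
g=s['pixels'].astype(float).mean(-1)
for v in range(139,148):
    L=g[v,218:234];Rr=g[v,232:246]
    bl=np.median(g[v,218:225]);br=np.median(g[v,241:246]);k=np.median(g[v,229:237])
    le=218+ ((L-k)/(bl-k)).clip(0,1).sum()-.5; re=232+len(Rr)-((Rr-k)/(br-k)).clip(0,1).sum()-.5
    print(v,le.round(2),re.round(2),((le+re)/2).round(2),(re-le).round(2))
E
python3 t2.py
```

```text
right [ 0.936 -0.35   0.025] fwd [0.366 0.93  0.   ]
[[223.73   1.     5.     0.7 ]
 [225.19   1.     4.     0.7 ]
 [226.84   0.     5.     0.4 ]
 [230.08   1.     3.     1.  ]
 [230.17   0.     4.     0.4 ]
 [230.87   2.     4.     1.  ]
 [231.12   3.     1.     2.2 ]
 [231.82   2.     1.     2.2 ]]
139 227.12 236.14 231.63 9.02
140 226.44 238.3 232.37 11.86
141 226.49 239.44 232.96 12.95
142 226.49 239.43 232.96 12.94
143 226.54 239.47 233.01 12.94
144 226.5 239.28 232.89 12.78
145 226.49 239.44 232.96 12.95
146 226.5 239.5 233.0 13.01
147 226.56 239.29 232.93 12.73
```

Request:
{"op": "play_rows", "data": {
  "targets": [
    [3,-1,4,0,0,0],
    [3.4,-1,8,0,0,0],
    [3.4,-1,12,0,0,0],
    [3.4,-1,14,0,0,0],
    [3.4,-1,15,0,0,0],
    [3.4,-1,16,0,0,0],
    [3.4,-1,17,0,0,0],
    [3.4,-1,17,0,0,0]
  ]
}}

```text
clock: 7.4
tcp_pos: [0.4744, 0.3629, 0.1034]
orientation: [0.001, -0.46, 0.888, -0.0]
wrist_force: [0.4, -0.2, -1.6]
opening: 0.0125
```

```bash
python3 g.py .4745 .3628 .106 145
```

```text
t 7.4 tcp [0.4744 0.3629 0.1034] yhead 144.78 F [ 0.4 -0.2 -1.6] M [-0.    0.03 -0.01] open 0.0125 j [ 0.52  0.27  1.56 -0.    1.31 -2.  ]
MOVE mm [-0.  -0.1 -2.6] deg [-0.1  0.1 -0.2]
tool axes x [-0.577 -0.817 -0.002] y [-0.817  0.577 -0.001] z [ 0.002  0.001 -1.   ]
```

Request:
{"op": "play_rows", "data": {
  "targets": [
    [0,0,0.8,0,0,0],
    [0,0,1.6,0,0,0],
    [0,0,2.2,0,0,0],
    [0,0,2.6,0,0,0],
    [0,0,3,0,0,0],
    [0,0,3.3,0,0,0],
    [0,0,3.3,0,0,0],
    [0,0,3.3,0,0,0]
  ]
}}

```text
clock: 8.4
tcp_pos: [0.4745, 0.3629, 0.1002]
orientation: [0.001, -0.46, 0.888, -0.0]
wrist_force: [1.8, -0.9, 2.0]
opening: 0.0124
```

```bash
python3 g.py .4745 .3628 .106 145
```

```text
t 8.4 tcp [0.4745 0.3629 0.1002] yhead 144.78 F [ 1.8 -0.9  2. ] M [-0.19 -0.21 -0.01] open 0.0124 j [ 0.52  0.27  1.56 -0.    1.31 -2.  ]
MOVE mm [ 0.  -0.1 -5.8] deg [-0.1  0.1 -0.2]
tool axes x [-0.577 -0.817 -0.002] y [-0.817  0.577 -0.002] z [ 0.002  0.001 -1.   ]
```

Request:
{"op": "play_rows", "data": {
  "targets": [
    [0,-0.3,0.2,0,0,0],
    [0,-0.3,0.4,0,0,0],
    [0,-0.3,0.5,0,0,0],
    [0,-0.3,0.5,0,0,0],
    [0,-0.3,0.5,0,0,-2],
    [0,-0.3,0.5,0,0,-2],
    [0,-0.3,0.5,0,0,0],
    [0,-0.3,0.5,0,0,0]
  ]
}}

```text
clock: 9.4
tcp_pos: [0.4747, 0.3628, 0.0999]
orientation: [0.001, -0.46, 0.888, -0.0]
wrist_force: [-2.4, 0.1, 4.3]
opening: 0.0123
```

```bash
python3 g.py .4745 .3628 .106 145
```

```text
t 9.4 tcp [0.4747 0.3628 0.0999] yhead 144.73 F [-2.4  0.1  4.3] M [-0.02  0.33  0.05] open 0.0123 j [ 0.52  0.27  1.56 -0.    1.3  -2.  ]
MOVE mm [ 0.1  0.2 -6.1] deg [-0.1  0.1 -0.3]
tool axes x [-0.577 -0.816 -0.002] y [-0.816  0.577 -0.002] z [ 0.002  0.001 -1.   ]
```

Request:
{"op": "play_rows", "data": {
  "targets": [
    [0,0.1,0.3,0,0,2],
    [0,0.1,0.3,0,0,4],
    [0,0.1,0.3,0,0,6],
    [0,0.1,0.3,0,0,8],
    [0,0.1,0.3,0,0,10],
    [0,0.1,0.3,0,0,12],
    [0,0.1,0.3,0,0,14],
    [0,0.1,0.3,0,0,14]
  ]
}}

```text
clock: 10.4
tcp_pos: [0.4747, 0.3629, 0.0996]
orientation: [0.001, -0.348, 0.938, -0.0]
wrist_force: [1.0, -1.6, 5.4]
opening: 0.0127
```

```bash
python3 g.py .4746 .3628 .106 145
```

```text
t 10.4 tcp [0.4747 0.3629 0.0996] yhead 130.69 F [ 1.  -1.6  5.4] M [-0.13 -0.2   0.04] open 0.0127 j [ 0.52  0.27  1.56 -0.    1.3  -1.76]
MOVE mm [ 0.1  0.  -6.4] deg [ -0.1   0.1 -14.3]
tool axes x [-0.758 -0.652 -0.003] y [-0.652  0.758 -0.001] z [ 0.003  0.001 -1.   ]
```

Request:
{"op": "play_rows", "data": {
  "targets": [
    [0,0,0.1,0,0,2],
    [0,0,0.1,0,0,4],
    [0,0,0.1,0,0,6],
    [0,0,0.1,0,0,8],
    [0,0,0.1,0,0,10],
    [0,0,0.1,0,0,12],
    [0,0,0.1,0,0,14],
    [0,0,0.1,0,0,14]
  ]
}}

```text
clock: 11.4
tcp_pos: [0.4746, 0.3627, 0.0997]
orientation: [0.001, -0.23, 0.973, 0.0]
wrist_force: [3.0, -0.8, 5.7]
opening: 0.0127
```

```bash
python3 g.py .4746 .3628 .106 145
```

```text
t 11.4 tcp [0.4746 0.3627 0.0997] yhead 116.58 F [ 3.  -0.8  5.7] M [-0.2  -0.4   0.04] open 0.0127 j [ 0.52  0.27  1.56 -0.    1.3  -1.51]
MOVE mm [-0.   0.1 -6.3] deg [ -0.1   0.1 -28.4]
tool axes x [-0.894 -0.447 -0.003] y [-0.447  0.894 -0.001] z [ 0.002  0.001 -1.   ]
```

Request:
{"op": "play_rows", "data": {
  "targets": [
    [0,-0.1,0.2,0,0,2],
    [0,-0.1,0.2,0,0,4],
    [0,-0.1,0.2,0,0,6],
    [0,-0.1,0.2,0,0,8],
    [0,-0.1,0.2,0,0,10],
    [0,-0.1,0.2,0,0,12],
    [0,-0.1,0.2,0,0,14],
    [0,-0.1,0.2,0,0,14]
  ]
}}

```text
clock: 12.4
tcp_pos: [0.4749, 0.3627, 0.0999]
orientation: [0.002, -0.108, 0.994, 0.0]
wrist_force: [2.2, -0.7, 6.9]
opening: 0.0125
```

```bash
python3 g.py .4746 .3628 .106 145
```

```text
t 12.4 tcp [0.4749 0.3627 0.0999] yhead 102.45 F [ 2.2 -0.7  6.9] M [-0.09 -0.55 -0.01] open 0.0125 j [ 0.52  0.27  1.56 -0.    1.3  -1.26]
MOVE mm [ 0.2  0.2 -6.1] deg [ -0.1   0.2 -42.6]
tool axes x [-0.976 -0.216 -0.003] y [-0.216  0.976  0.   ] z [ 0.003  0.001 -1.   ]
```

Request:
{"op": "play_rows", "data": {
  "targets": [
    [0,0,0,0,0,2],
    [0,0,0,0,0,4],
    [0,0,0,0,0,6],
    [0,0,0,0,0,8],
    [0,0,0,0,0,10],
    [0,0,0,0,0,12],
    [0,0,0,0,0,14],
    [0,0,0,0,0,14]
  ]
}}

```text
clock: 13.4
tcp_pos: [0.475, 0.3626, 0.1]
orientation: [0.002, 0.015, 1.0, 0.0]
wrist_force: [3.1, -1.1, 5.8]
opening: 0.0123
```

```bash
python3 g.py .4746 .3628 .106 145
```

```text
t 13.4 tcp [0.475  0.3626 0.1   ] yhead 88.32 F [ 3.1 -1.1  5.8] M [-0.1  -0.51 -0.01] open 0.0123 j [ 0.52  0.27  1.56 -0.    1.3  -1.02]
MOVE mm [ 0.4  0.2 -6. ] deg [ -0.    0.2 -56.7]
tool axes x [-1.     0.029 -0.003] y [0.029 1.    0.001] z [ 0.003  0.001 -1.   ]
```

Request:
{"op": "play_rows", "data": {
  "targets": [
    [-0.2,0,0.1,0,0,2],
    [-0.2,0,0.1,0,0,4],
    [-0.2,0,0.1,0,0,6],
    [-0.2,0,0.1,0,0,8],
    [-0.2,0,0.1,0,0,10],
    [-0.2,0,0.1,0,0,12],
    [-0.2,0,0.1,0,0,14],
    [-0.2,0,0.1,0,0,14]
  ]
}}

```text
clock: 14.4
tcp_pos: [0.4753, 0.3626, 0.1001]
orientation: [0.002, 0.138, 0.99, 0.001]
wrist_force: [2.1, -1.0, 5.3]
opening: 0.0125
```

```bash
python3 g.py .4746 .3628 .106 145
```

```text
t 14.4 tcp [0.4753 0.3626 0.1001] yhead 74.18 F [ 2.1 -1.   5.3] M [-0.2  -0.5   0.01] open 0.0125 j [ 0.52  0.27  1.56 -0.    1.3  -0.77]
MOVE mm [ 0.7  0.  -5.9] deg [ -0.    0.2 -70.8]
tool axes x [-0.962  0.273 -0.003] y [0.273 0.962 0.002] z [ 0.004  0.001 -1.   ]
```

Pointer now at about -16° (1.66 rad cw). Continuing the sweep.

Request:
{"op": "play_rows", "data": {
  "targets": [
    [-0.2,0,0.2,0,0,2],
    [-0.2,0,0.2,0,0,4],
    [-0.2,0,0.2,0,0,6],
    [-0.2,0,0.2,0,0,8],
    [-0.2,0,0.2,0,0,10],
    [-0.2,0,0.2,0,0,12],
    [-0.2,0,0.2,0,0,14],
    [-0.2,0,0.2,0,0,14]
  ]
}}

```text
clock: 15.4
tcp_pos: [0.4755, 0.3626, 0.1001]
orientation: [0.002, 0.258, 0.966, 0.001]
wrist_force: [1.3, -0.8, 7.0]
opening: 0.012
```

```bash
python3 g.py .4746 .3628 .106 145
```

```text
t 15.4 tcp [0.4755 0.3626 0.1001] yhead 60.05 F [ 1.3 -0.8  7. ] M [-0.21 -0.29  0.01] open 0.012 j [ 0.52  0.27  1.56 -0.    1.3  -0.52]
MOVE mm [ 0.9 -0.2 -5.9] deg [  0.    0.2 -84.9]
tool axes x [-0.866  0.499 -0.003] y [0.499 0.866 0.003] z [ 0.004  0.001 -1.   ]
```

Request:
{"op": "play_rows", "data": {
  "targets": [
    [0,0,0,0,0,2],
    [0,0,0,0,0,4],
    [0,0,0,0,0,6],
    [0,0,0,0,0,8],
    [0,0,0,0,0,10],
    [0,0,0,0,0,12],
    [0,0,0,0,0,14],
    [0,0,0,0,0,14]
  ]
}}

```text
clock: 16.4
tcp_pos: [0.4755, 0.3625, 0.1002]
orientation: [0.002, 0.375, 0.927, 0.001]
wrist_force: [1.7, -1.1, 5.8]
opening: 0.0121
```

```bash
python3 g.py .4746 .3628 .106 145
```

```text
t 16.4 tcp [0.4755 0.3625 0.1002] yhead 45.93 F [ 1.7 -1.1  5.8] M [-0.25 -0.37 -0.  ] open 0.0121 j [ 0.52  0.27  1.56 -0.    1.3  -0.28]
MOVE mm [ 0.9 -0.4 -5.8] deg [  0.    0.3 -99.1]
tool axes x [-0.718  0.696 -0.002] y [0.696 0.718 0.003] z [ 0.004  0.001 -1.   ]
```

Request:
{"op": "play_rows", "data": {
  "targets": [
    [0,0,0.1,0,0,2],
    [0,0,0.1,0,0,4],
    [0,0,0.1,0,0,6],
    [0,0,0.1,0,0,8],
    [0,0,0.1,0,0,10],
    [0,0,0.1,0,0,12],
    [0,0,0.1,0,0,14],
    [0,0,0.1,0,0,14]
  ]
}}

```text
clock: 17.4
tcp_pos: [0.4755, 0.3624, 0.1002]
orientation: [0.002, 0.486, 0.874, 0.001]
wrist_force: [0.8, -1.3, 6.2]
opening: 0.0128
```

```bash
python3 g.py .4746 .3628 .106 145;python3 - <<'E'
from h import *
a=snap('side','s5.png')
cv2.imwrite('pics/s5c.png',cv2.resize(cv2.imread('pics/s5.png')[115:170,210:265],None,fx=10,fy=10,interpolation=cv2.INTER_NEAREST))
p=status.sense()['tcp_pos'];print(proj(a,[p-[0,0,.0264]]))
E
```

```text
t 17.4 tcp [0.4755 0.3624 0.1002] yhead 31.8 F [ 0.8 -1.3  6.2] M [-0.28 -0.35  0.05] open 0.0128 j [ 0.52  0.27  1.56 -0.    1.3  -0.03]
MOVE mm [ 0.8 -0.6 -5.8] deg [ 1.000e-01  3.000e-01 -1.132e+02]
tool axes x [-0.527  0.85  -0.002] y [0.85  0.527 0.004] z [ 0.004  0.001 -1.   ]
[[233.18934063 153.17967923]]
```

View pics/s5c.png

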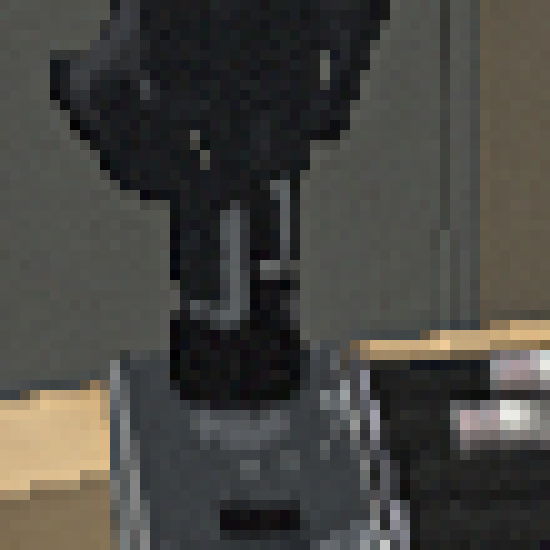

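Nothing fell in on the first pass. The side view shows the knob sitting level on the shaft, with its skirt bottom at about (233,154). The lateral force held the knob off centre, away from its pointer, by up to the 0.4 mm play. That can block the flat, which has only 0.25 mm of clearance. I'll sweep back with a slight bias towards the pointer.

Request:
{"op": "play_rows", "data": {
  "targets": [
    [-0.4,0,0.1,0,0,-2],
    [-0.4,0,0.1,0,0,-4],
    [-0.4,0,0.1,0,0,-6],
    [-0.4,0,0.1,0,0,-8],
    [-0.4,0,0.1,0,0,-10],
    [-0.4,0,0.1,0,0,-12],
    [-0.4,0,0.1,0,0,-14],
    [-0.4,0,0.1,0,0,-16]
  ]
}}

```text
clock: 18.45
tcp_pos: [0.4755, 0.3621, 0.1001]
orientation: [0.001, 0.36, 0.933, 0.001]
wrist_force: [-0.9, -0.4, 6.3]
opening: 0.0126
```

```bash
cat >> g.py <<'E'
st=status.sense();q=st['orientation'];R=Ro.from_quat([q[1],q[2],q[3],q[0]]).as_matrix()
print('F along pointer',(-R[:,0]@st['wrist_force']).round(2),'F tool y',(R[:,1]@st['wrist_force']).round(2))
E
python3 g.py .4746 .3628 .106 145
```

```text
t 18.45 tcp [0.4755 0.3621 0.1001] yhead 47.8 F [-0.9 -0.4  6.3] M [-0.09  0.1  -0.05] open 0.0126 j [ 0.52  0.27  1.56 -0.    1.3  -0.31]
MOVE mm [ 1.1 -0.1 -5.9] deg [  0.    0.2 -97.2]
tool axes x [-0.741  0.672 -0.002] y [0.672 0.741 0.003] z [ 0.003  0.001 -1.   ]
F along pointer -0.36 F tool y -0.91
```

Request:
{"op": "play_rows", "data": {
  "targets": [
    [-0.2,0,0.1,0,0,-2],
    [-0.2,0,0.1,0,0,-4],
    [-0.2,0,0.1,0,0,-6],
    [-0.2,0,0.1,0,0,-8],
    [-0.2,0,0.1,0,0,-10],
    [-0.2,0,0.1,0,0,-12],
    [-0.2,0,0.1,0,0,-14],
    [-0.2,0,0.1,0,0,-16]
  ]
}}

```text
clock: 19.45
tcp_pos: [0.4753, 0.362, 0.1001]
orientation: [0.001, 0.227, 0.974, 0.001]
wrist_force: [-0.5, 1.4, 7.4]
opening: 0.0124
```

```bash
python3 g.py .4746 .3628 .106 145
```

```text
t 19.45 tcp [0.4753 0.362  0.1001] yhead 63.78 F [-0.5  1.4  7.4] M [-0.03  0.18  0.05] open 0.0124 j [ 0.52  0.27  1.56 -0.    1.3  -0.59]
MOVE mm [ 1.   0.4 -5.9] deg [ -0.    0.2 -81.2]
tool axes x [-0.897  0.442 -0.002] y [0.442 0.897 0.002] z [ 0.003  0.001 -1.   ]
F along pointer -1.02 F tool y 1.08
```

Request:
{"op": "play_rows", "data": {
  "targets": [
    [-0.2,0.1,0,0,0,-2],
    [-0.2,0.1,0,0,0,-4],
    [-0.2,0.1,0,0,0,-6],
    [-0.2,0.1,0,0,0,-8],
    [-0.2,0.1,0,0,0,-10],
    [-0.2,0.1,0,0,0,-12],
    [-0.2,0.1,0,0,0,-14],
    [-0.2,0.1,0,0,0,-16]
  ]
}}

```text
clock: 20.45
tcp_pos: [0.4752, 0.3621, 0.1001]
orientation: [0.001, 0.089, 0.996, 0.0]
wrist_force: [-0.9, -0.5, 6.6]
opening: 0.0126
```

```bash
python3 g.py .4746 .3628 .106 145
```

```text
t 20.45 tcp [0.4752 0.3621 0.1001] yhead 79.76 F [-0.9 -0.5  6.6] M [-0.08  0.11  0.  ] open 0.0126 j [ 0.52  0.27  1.56 -0.    1.31 -0.87]
MOVE mm [ 0.7  0.6 -5.9] deg [ -0.    0.1 -65.2]
tool axes x [-0.984  0.178 -0.002] y [0.178 0.984 0.001] z [ 0.002  0.001 -1.   ]
F along pointer -0.82 F tool y -0.6
```

Request:
{"op": "play_rows", "data": {
  "targets": [
    [-0.2,0,0.1,0,0,-2],
    [-0.2,0,0.1,0,0,-4],
    [-0.2,0,0.1,0,0,-6],
    [-0.2,0,0.1,0,0,-8],
    [-0.2,0,0.1,0,0,-10],
    [-0.2,0,0.1,0,0,-12],
    [-0.2,0,0.1,0,0,-14],
    [-0.2,0,0.1,0,0,-16]
  ]
}}

```text
clock: 21.45
tcp_pos: [0.4751, 0.362, 0.1]
orientation: [0.001, -0.05, 0.999, 0.0]
wrist_force: [-1.0, -0.3, 6.7]
opening: 0.012
```

```bash
python3 g.py .4746 .3628 .106 145
```

```text
t 21.45 tcp [0.4751 0.362  0.1   ] yhead 95.74 F [-1.  -0.3  6.7] M [-0.17  0.03 -0.01] open 0.012 j [ 0.52  0.27  1.56 -0.    1.31 -1.15]
MOVE mm [ 0.4  0.8 -6. ] deg [ -0.    0.1 -49.3]
tool axes x [-0.995 -0.1   -0.002] y [-0.1    0.995  0.   ] z [ 0.002  0.001 -1.   ]
F along pointer -1.06 F tool y -0.22
```

Request:
{"op": "play_rows", "data": {
  "targets": [
    [-0.2,0.1,0,0,0,-2],
    [-0.2,0.1,0,0,0,-4],
    [-0.2,0.1,0,0,0,-6],
    [-0.2,0.1,0,0,0,-8],
    [-0.2,0.1,0,0,0,-10],
    [-0.2,0.1,0,0,0,-12],
    [-0.2,0.1,0,0,0,-14],
    [-0.2,0.1,0,0,0,-16]
  ]
}}

```text
clock: 22.45
tcp_pos: [0.475, 0.3621, 0.0999]
orientation: [0.0, -0.188, 0.982, 0.0]
wrist_force: [0.2, 0.9, 5.1]
opening: 0.0128
```

```bash
python3 g.py .4746 .3628 .106 145
```

```text
t 22.45 tcp [0.475  0.3621 0.0999] yhead 111.71 F [0.2 0.9 5.1] M [-0.14  0.   -0.04] open 0.0128 j [ 0.52  0.27  1.56 -0.    1.31 -1.43]
MOVE mm [ 0.1  0.8 -6.1] deg [ -0.    0.  -33.3]
tool axes x [-0.929 -0.37  -0.001] y [-0.37   0.929 -0.   ] z [ 0.001  0.    -1.   ]
F along pointer 0.54 F tool y 0.71
```

Request:
{"op": "play_rows", "data": {
  "targets": [
    [-0.3,0,0.2,0,0,-2],
    [-0.3,0,0.2,0,0,-4],
    [-0.3,0,0.2,0,0,-6],
    [-0.3,0,0.2,0,0,-8],
    [-0.3,0,0.2,0,0,-10],
    [-0.3,0,0.2,0,0,-12],
    [-0.3,0,0.2,0,0,-14],
    [-0.3,0,0.2,0,0,-16]
  ]
}}

```text
clock: 23.45
tcp_pos: [0.4752, 0.3623, 0.0995]
orientation: [0.0, -0.324, 0.946, 0.0]
wrist_force: [3.2, 2.7, 1.4]
opening: 0.0124
```

```bash
python3 g.py .4746 .3628 .106 145
```

```text
t 23.45 tcp [0.4752 0.3623 0.0995] yhead 127.8 F [3.2 2.7 1.4] M [ 0.36 -0.53  0.01] open 0.0124 j [ 0.52  0.27  1.56  0.    1.31 -1.71]
MOVE mm [ 0.2  0.8 -6.5] deg [ -0.    0.  -17.2]
tool axes x [-0.79  -0.613 -0.001] y [-0.613  0.79  -0.   ] z [ 0.001  0.    -1.   ]
F along pointer 4.21 F tool y 0.17
```

The push dropped from 5–7 N to 1.4 N at a pointer heading of about 38° (0.72 rad cw of OFF), so it has caught. This agrees with the camera fit. Lowering here.

Request:
{"op": "play_rows", "data": {
  "targets": [
    [-0.3,0,0.2,0,0,0],
    [-0.3,0,0.4,0,0,0],
    [-0.3,0,0.7,0,0,0],
    [-0.3,0,1,0,0,0],
    [-0.3,0,1.3,0,0,0],
    [-0.3,0,1.6,0,0,0],
    [-0.3,0,1.6,0,0,0],
    [-0.3,0,1.6,0,0,0]
  ]
}}

```text
clock: 24.45
tcp_pos: [0.4755, 0.3625, 0.098]
orientation: [0.0, -0.324, 0.946, 0.0]
wrist_force: [4.1, 3.5, -0.5]
opening: 0.0124
```

```bash
python3 g.py .4746 .3628 .106 145
```

```text
t 24.45 tcp [0.4755 0.3625 0.098 ] yhead 127.8 F [ 4.1  3.5 -0.5] M [ 0.66 -0.82 -0.  ] open 0.0124 j [ 0.52  0.27  1.56  0.    1.3  -1.71]
MOVE mm [ 0.6  0.8 -8. ] deg [ -0.    0.1 -17.2]
tool axes x [-0.79  -0.613 -0.001] y [-0.613  0.79  -0.   ] z [ 0.001  0.001 -1.   ]
F along pointer 5.44 F tool y 0.26
```

Request:
{"op": "play_rows", "data": {
  "targets": [
    [-0.3,0,0.3,0,0,0],
    [-0.5,0,0.6,0,0,0],
    [-0.5,0,1,0,0,0],
    [-0.5,0,1.4,0,0,0],
    [-0.5,0,1.8,0,0,0],
    [-0.5,0,2.2,0,0,0],
    [-0.5,0,2.6,0,0,0],
    [-0.5,0,2.6,0,0,0]
  ]
}}

```text
clock: 25.45
tcp_pos: [0.4759, 0.3628, 0.0951]
orientation: [0.0, -0.324, 0.946, 0.0]
wrist_force: [-1.1, 0.0, 1.3]
opening: 0.0127
```

```bash
python3 g.py .4746 .3628 .106 145
```

```text
t 25.45 tcp [0.4759 0.3628 0.0951] yhead 127.79 F [-1.1  0.   1.3] M [ 0.12 -0.11 -0.07] open 0.0127 j [ 0.52  0.28  1.56  0.    1.3  -1.71]
MOVE mm [  1.    0.8 -10.9] deg [ -0.    0.  -17.2]
tool axes x [-0.79  -0.613 -0.001] y [-0.613  0.79  -0.   ] z [ 0.001  0.    -1.   ]
F along pointer -0.88 F tool y 0.69
```

Request:
{"op": "play_rows", "data": {
  "targets": [
    [0,0,0.6,0,0,0],
    [0,0,1.2,0,0,0],
    [0,0,1.8,0,0,0],
    [0,0,2.4,0,0,0],
    [0,0,3,0,0,0],
    [0,0,3.6,0,0,0],
    [0,0,4.2,0,0,0],
    [0,0,4.2,0,0,0]
  ]
}}

```text
clock: 26.45
tcp_pos: [0.4758, 0.3627, 0.0907]
orientation: [0.0, -0.324, 0.946, 0.0]
wrist_force: [2.4, 1.1, -0.5]
opening: 0.0124
```

```bash
python3 g.py .4746 .3628 .106 145
```

```text
t 26.45 tcp [0.4758 0.3627 0.0907] yhead 127.79 F [ 2.4  1.1 -0.5] M [ 0.29 -0.26  0.01] open 0.0124 j [ 0.52  0.28  1.57  0.    1.29 -1.71]
MOVE mm [  0.9   0.8 -15.3] deg [ -0.    0.  -17.2]
tool axes x [-0.79  -0.613 -0.   ] y [-0.613  0.79  -0.   ] z [ 0.  0. -1.]
F along pointer 2.55 F tool y -0.56
```

Request:
{"op": "play_rows", "data": {
  "targets": [
    [-0.2,0,0.5,0,0,0],
    [-0.2,0,1,0,0,0],
    [-0.2,0,1.5,0,0,0],
    [-0.2,0,2,0,0,0],
    [-0.2,0,2.5,0,0,0],
    [-0.2,0,3,0,0,0],
    [-0.2,0,3.4,0,0,0],
    [-0.2,0,3.4,0,0,0]
  ]
}}

```text
clock: 27.45
tcp_pos: [0.476, 0.3629, 0.0874]
orientation: [0.0, -0.324, 0.946, 0.0]
wrist_force: [0.0, -0.3, 0.9]
opening: 0.0121
```

```bash
python3 g.py .4746 .3628 .106 145
```

```text
t 27.45 tcp [0.476  0.3629 0.0874] yhead 127.8 F [ 0.  -0.3  0.9] M [-0.04  0.05  0.01] open 0.0121 j [ 0.52  0.29  1.57 -0.    1.28 -1.71]
MOVE mm [  1.1   0.8 -18.6] deg [ -0.    0.  -17.2]
tool axes x [-0.79  -0.613 -0.   ] y [-0.613  0.79  -0.   ] z [ 0.  0. -1.]
F along pointer -0.16 F tool y -0.24
```

Request:
{"op": "play_rows", "data": {
  "targets": [
    [0,0,0.3,0,0,0],
    [0,0,0.6,0,0,0],
    [0,0,0.9,0,0,0],
    [0,0,1.1,0,0,0],
    [0,0,1.1,0,0,0],
    [0,0,1.1,0,0,0],
    [0,0,1.1,0,0,0],
    [0,0,1.1,0,0,0]
  ]
}}

```text
clock: 28.45
tcp_pos: [0.4761, 0.3629, 0.0872]
orientation: [0.001, -0.324, 0.946, 0.0]
wrist_force: [-3.6, -2.1, 12.4]
opening: 0.0122
```

```bash
python3 g.py .4746 .3628 .106 145; python3 - <<'E'
from h import *
a=snap('side','s6.png')
cv2.imwrite('pics/s6c.png',cv2.resize(cv2.imread('pics/s6.png')[115:170,210:265],None,fx=10,fy=10,interpolation=cv2.INTER_NEAREST))
E
```

```text
t 28.45 tcp [0.4761 0.3629 0.0872] yhead 127.8 F [-3.6 -2.1 12.4] M [-0.45  0.71  0.05] open 0.0122 j [ 0.52  0.29  1.57 -0.    1.28 -1.71]
MOVE mm [  1.2   0.8 -18.8] deg [ -0.    0.1 -17.2]
tool axes x [-0.79  -0.613 -0.001] y [-0.613  0.79  -0.   ] z [ 0.001  0.001 -1.   ]
F along pointer -4.12 F tool y 0.49
```

View pics/s6c.png

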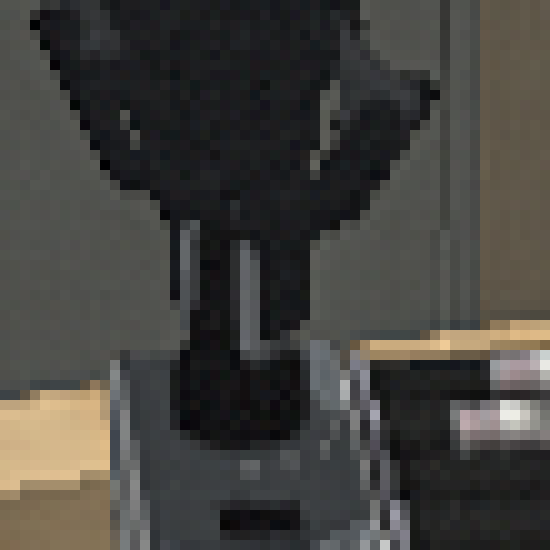

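Hard stop at TCP z 0.0872, 12.8 mm below the D-stop, under a push of about 13 N, so the knob is home. Now I ease the push and turn it anticlockwise.

Request:
{"op": "play_rows", "data": {
  "targets": [
    [0.3,0,-0.4,0,0,0],
    [0.3,0,-0.6,0,0,-3],
    [0.3,0,-0.6,0,0,-6],
    [0.3,0,-0.6,0,0,-9],
    [0.3,0,-0.6,0,0,-12],
    [0.3,0,-0.6,0,0,-15],
    [0.3,0,-0.6,0,0,-18],
    [0.3,0,-0.6,0,0,-20]
  ]
}}

```text
clock: 29.5
tcp_pos: [0.476, 0.363, 0.0878]
orientation: [0.001, -0.484, 0.875, 0.0]
wrist_force: [1.8, 3.4, -1.1]
opening: 0.0123
```

```bash
python3 g.py .4758 .3628 .0872 169.2
```

```text
t 29.5 tcp [0.476  0.363  0.0878] yhead 147.88 F [ 1.8  3.4 -1.1] M [ 0.72 -0.42 -0.01] open 0.0123 j [ 0.52  0.28  1.57  0.    1.28 -2.06]
MOVE mm [0.3 0.1 0.6] deg [ -0.1   0.1 -21.3]
tool axes x [-0.532 -0.847 -0.002] y [-0.847  0.532 -0.001] z [ 0.002  0.001 -1.   ]
F along pointer 3.83 F tool y 0.32
```

Request:
{"op": "play_rows", "data": {
  "targets": [
    [-0.3,0,0.3,0,0,-3],
    [-0.3,0,0.4,0,0,-6],
    [-0.3,0,0.4,0,0,-9],
    [-0.3,0,0.4,0,0,-12],
    [-0.3,0,0.4,0,0,-14],
    [-0.3,0,0.4,0,0,-16],
    [-0.3,0,0.4,0,0,-18],
    [-0.3,0,0.4,0,0,-18]
  ]
}}

```text
clock: 30.5
tcp_pos: [0.476, 0.3633, 0.0873]
orientation: [0.001, -0.615, 0.788, 0.0]
wrist_force: [-4.7, 3.1, 1.7]
opening: 0.0124
```

```bash
python3 g.py .4758 .3628 .0872 169.2
```

```text
t 30.5 tcp [0.476  0.3633 0.0873] yhead 165.91 F [-4.7  3.1  1.7] M [0.58 0.84 0.01] open 0.0124 j [ 0.52  0.29  1.57  0.    1.28 -2.37]
MOVE mm [0.6 0.1 0.1] deg [-0.   0.1 -3.3]
tool axes x [-0.243 -0.97  -0.001] y [-0.97   0.243 -0.001] z [ 0.001  0.001 -1.   ]
F along pointer 1.9 F tool y 5.3
```

Request:
{"op": "play_rows", "data": {
  "targets": [
    [-0.1,0.5,0,0,0,0],
    [-0.1,0.5,0,0,0,-1],
    [-0.1,0.5,0,0,0,-2],
    [-0.1,0.5,0,0,0,-3],
    [-0.1,0.5,0,0,0,-4],
    [-0.1,0.5,0,0,0,-4],
    [-0.1,0.5,0,0,0,-4],
    [-0.1,0.5,0,0,0,-4]
  ]
}}

```text
clock: 31.5
tcp_pos: [0.4756, 0.3635, 0.0874]
orientation: [0.001, -0.642, 0.767, 0.0]
wrist_force: [1.9, 0.6, 1.4]
opening: 0.0126
```

```bash
python3 g.py .4758 .3628 .0872 169.2
```

```text
t 31.5 tcp [0.4756 0.3635 0.0874] yhead 169.91 F [1.9 0.6 1.4] M [ 0.01 -0.48  0.02] open 0.0126 j [ 0.52  0.28  1.57  0.    1.28 -2.44]
MOVE mm [ 0.7 -0.3  0.2] deg [-0.1  0.1  0.7]
tool axes x [-0.175 -0.985 -0.001] y [-0.985  0.175 -0.001] z [ 0.001  0.001 -1.   ]
F along pointer 0.88 F tool y -1.76
```

Request:
{"op": "play_rows", "data": {
  "targets": [
    [0,-0.1,0,0,0,-1],
    [0,-0.1,0,0,0,-2],
    [0,-0.1,0,0,0,-3],
    [0,-0.1,0,0,0,-3],
    [0,-0.1,0,0,0,-3],
    [0,-0.1,0,0,0,-3],
    [0,-0.1,0,0,0,-3],
    [0,-0.1,0,0,0,-3]
  ]
}}

```text
clock: 32.5
tcp_pos: [0.4756, 0.3635, 0.0874]
orientation: [0.001, -0.662, 0.75, 0.0]
wrist_force: [-1.1, 0.9, 2.5]
opening: 0.0123
```

```bash
python3 g.py .4758 .3628 .0872 169.2
```

```text
t 32.5 tcp [0.4756 0.3635 0.0874] yhead 172.9 F [-1.1  0.9  2.5] M [ 0.22  0.27 -0.01] open 0.0123 j [ 0.52  0.28  1.57  0.    1.28 -2.49]
MOVE mm [ 0.7 -0.3  0.2] deg [-0.1  0.1  3.7]
tool axes x [-0.124 -0.992 -0.001] y [-0.992  0.124 -0.001] z [ 0.001  0.001 -1.   ]
F along pointer 0.79 F tool y 1.19
```

Request:
{"op": "play_rows", "data": {
  "targets": [
    [0,0,0,0,0,-1],
    [0,0,0,0,0,-2],
    [0,0,0,0,0,-3],
    [0,0,0,0,0,-3],
    [0,0,0,0,0,-3],
    [0,0,0,0,0,-3],
    [0,0,0,0,0,-3],
    [0,0,0,0,0,-3]
  ]
}}

```text
clock: 33.5
tcp_pos: [0.4756, 0.3635, 0.0874]
orientation: [0.001, -0.681, 0.732, 0.0]
wrist_force: [-0.8, 0.2, 2.2]
opening: 0.0124
```

```bash
python3 g.py .4758 .3628 .0872 169.2; python3 -c "
from h import *
for i in range(4):
    print(status.sense()['torque'].round(3)); snap('side')"
```

```text
t 33.5 tcp [0.4756 0.3635 0.0874] yhead 175.91 F [-0.8  0.2  2.2] M [0.19 0.39 0.05] open 0.0124 j [ 0.52  0.28  1.57  0.    1.28 -2.55]
MOVE mm [ 0.7 -0.2  0.2] deg [-0.1  0.1  6.7]
tool axes x [-0.071 -0.997 -0.001] y [-0.997  0.071 -0.001] z [ 0.001  0.001 -1.   ]
F along pointer 0.19 F tool y 0.78
[0.186 0.388 0.05 ]
[0.206 0.371 0.019]
[0.202 0.385 0.02 ]
[ 0.186  0.378 -0.011]
```

Request:
{"op": "play_rows", "data": {
  "targets": [
    [0,0,0,0,0,-1],
    [0,0,0,0,0,-2],
    [0,0,0,0,0,-3],
    [0,0,0,0,0,-3],
    [0,0,0,0,0,-3],
    [0,0,0,0,0,-3],
    [0,0,0,0,0,-3],
    [0,0,0,0,0,-3]
  ]
}}

```text
clock: 34.7
tcp_pos: [0.4756, 0.3636, 0.0874]
orientation: [0.001, -0.7, 0.714, 0.0]
wrist_force: [-3.3, 2.7, 1.7]
opening: 0.0125
```

```bash
python3 g.py .4758 .3628 .0872 169.2; python3 -c "
from h import *
for i in range(4):
    print(status.sense()['torque'].round(3)); s=snap('side','s7.png')
cv2.imwrite('pics/s7c.png',cv2.resize(cv2.imread('pics/s7.png')[115:170,210:265],None,fx=10,fy=10,interpolation=cv2.INTER_NEAREST))"
```

```text
t 34.7 tcp [0.4756 0.3636 0.0874] yhead 178.9 F [-3.3  2.7  1.7] M [ 0.53  0.62 -0.08] open 0.0125 j [ 0.52  0.28  1.57  0.    1.28 -2.6 ]
MOVE mm [ 0.8 -0.2  0.2] deg [-0.1  0.1  9.7]
tool axes x [-0.019 -1.    -0.001] y [-1.     0.019 -0.001] z [ 0.001  0.001 -1.   ]
F along pointer 2.65 F tool y 3.39
[ 0.532  0.617 -0.084]
[ 0.554  0.619 -0.101]
[ 0.544  0.645 -0.116]
[ 0.577  0.666 -0.092]
```

View pics/s7c.png

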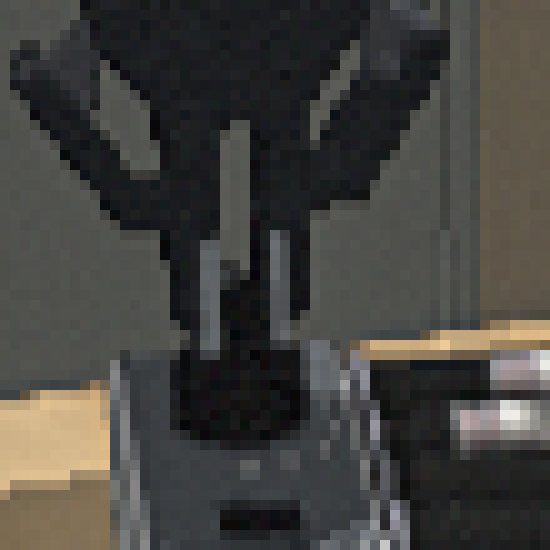

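The z moment jumped to -0.1 N m between tool headings 86° and 89°: that is the OFF stop, with the play taken up. I'll back off to the middle of the play, then release.

Request:
{"op": "play_rows", "data": {
  "targets": [
    [0,0.2,0,0,0,2],
    [0,0.2,0,0,0,4],
    [0,0.2,0,0,0,6],
    [0,0.2,0,0,0,7],
    [0,0.2,0,0,0,7],
    [0,0.2,0,0,0,7],
    [0,0.2,0,0,0,7],
    [0,0.2,0,0,0,7]
  ]
}}

```text
clock: 35.9
tcp_pos: [0.4755, 0.3635, 0.0874]
orientation: [0.001, -0.655, 0.755, 0.0]
wrist_force: [1.0, -1.2, 1.9]
opening: 0.0123
```

```bash
python3 g.py .4758 .3628 .0872 169.2
```

```text
t 35.9 tcp [0.4755 0.3635 0.0874] yhead 171.91 F [ 1.  -1.2  1.9] M [-0.2  -0.13  0.03] open 0.0123 j [ 0.52  0.28  1.57  0.    1.28 -2.48]
MOVE mm [ 0.7 -0.4  0.2] deg [-0.1  0.1  2.7]
tool axes x [-0.141 -0.99  -0.001] y [-0.99   0.141 -0.001] z [ 0.001  0.001 -1.   ]
F along pointer -1.01 F tool y -1.13
```

Request:
{"op": "play_rows", "data": {
  "targets": [
    [0,0,0,0,0,0],
    [0,0,0,0,0,0],
    [0,0,0,0,0,0],
    [0,0,0,0,0,0],
    [0,0,-10,0,0,0],
    [0,0,-40,0,0,0],
    [0,0,-80,0,0,0],
    [0,0,-100,0,0,0]
  ],
  "fingers": 0.4
}}

```text
clock: 36.9
tcp_pos: [0.4758, 0.3637, 0.1905]
orientation: [0.002, -0.655, 0.755, -0.0]
wrist_force: [-0.1, 0.6, -0.1]
opening: 0.0512
```

Request:
{"op": "play_rows", "data": {
  "targets": [
    [40,0,0,0,0,0],
    [90,0,0,0,0,0],
    [140,0,0,0,0,0],
    [190,0,0,0,0,0],
    [230,0,0,0,0,0],
    [250,0,0,0,0,0],
    [250,0,0,0,0,0],
    [250,0,0,0,0,0]
  ]
}}

```text
clock: 37.9
tcp_pos: [0.4371, 0.1407, 0.1893]
orientation: [-0.004, -0.644, 0.765, -0.01]
wrist_force: [0.7, -0.2, -0.2]
opening: 0.0512
```

```bash
python3 g.py .4758 .3628 .0872 169.2; python3 -c "
from h import *
a=snap('top','t8.png');b=snap('side','s8.png');np.savez('pics/top8.npz',**a);np.savez('pics/side8.npz',**b)
x=cv2.resize(cv2.imread('pics/t8.png')[190:225,145:195],None,fx=12,fy=12,interpolation=cv2.INTER_NEAREST)
y=cv2.resize(cv2.imread('pics/s8.png')[130:170,210:265],None,fx=12,fy=12,interpolation=cv2.INTER_NEAREST)
cv2.imwrite('pics/t8c.png',x);cv2.imwrite('pics/s8c.png',y)"
```

```text
t 37.9 tcp [0.4371 0.1407 0.1893] yhead 170.24 F [ 0.7 -0.2 -0.2] M [0.06 0.03 0.03] open 0.0512 j [ 0.16 -0.08  1.76 -0.02  1.46 -2.81]
MOVE mm [-227.4    0.7   97.8] deg [-0.7 -1.1  1. ]
tool axes x [-0.17  -0.985  0.019] y [-0.985  0.17  -0.011] z [ 0.008 -0.021 -1.   ]
F along pointer -0.07 F tool y -0.68
```

View pics/t8c.png

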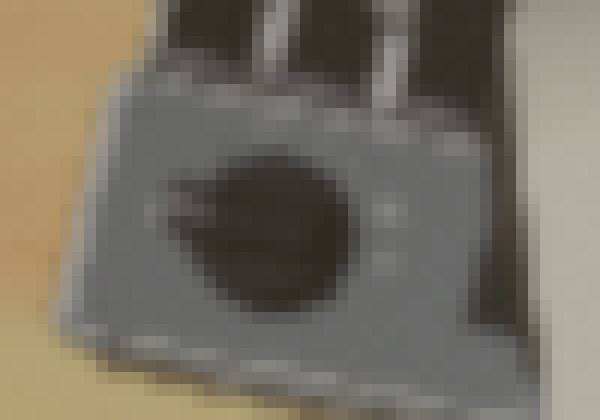

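View pics/s8c.png

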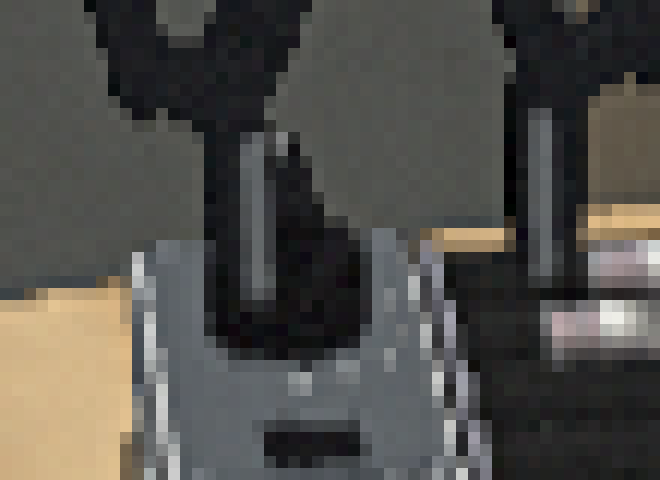

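```bash
cat > t3.py <<'E'
from fitk import *
from rig import status
print('j6',status.sense()['joint_pos'][5])
s=dict(np.load('pics/top8.npz'));b=(156,200,178,218)
img=s['pixels'].astype(float)[b[1]:b[3],b[0]:b[2]].mean(-1);print(img[4:12,:10].astype(int))
for zz in(.061,.064):
    for r in fitknob(s,b,.4755,.3632,zz,yaws=[1.2,1.4,1.6])[:3]:print(zz,np.round(r,4),'deg',np.degrees(r[3]).round(1))
W=world(s);m=np.zeros(W.shape[:2],bool);m[202:217,157:176]=1;m&=(W[...,2]>.091)&(W[...,2]<.12)
P=W[m];Q=P[:,:2]-P[:,:2].mean(0);e,v=np.linalg.eigh(Q.T@Q);a=np.degrees(np.arctan2(v[1,1],v[0,1]));print('bar',P.mean(0),a,a+180,np.median(P[:,2]),len(P))
p=[.4755,.3632]
for h in(75,79,83):
    c=np.radians(h);print(h,'ptr top',proj(s,[[p[0]+.02*np.cos(c),p[1]+.02*np.sin(c),.1025]]).round(2),'off bar',proj(s,[[p[0]+.031*np.cos(c),p[1]+.031*np.sin(c),.058]]).round(2))
E
python3 t3.py | tail -n +5
```

```text
j6 -2.810039212685276
[[103 102 102  95  91  94  89  70  58  53]
 [103 103  96  82  70  71  64  52  46  47]
 [103 108 100  95  83  66  56  47  44  45]
 [103 116 105  92  84  78  67  49  48  46]
 [103 111  96  71  62  65  59  49  48  48]
 [103 103  96  80  61  49  46  45  45  46]
 [103 103 102  96  78  56  47  44  42  42]
 [103 103 103 102  90  68  51  47  46  47]]
0.061 [55.1188  0.4736  0.361   1.4319] deg 82.0
0.061 [55.5704  0.4739  0.3614  1.3992] deg 80.2
0.061 [55.6259  0.4738  0.3614  1.3954] deg 80.0
0.064 [56.8408  0.4735  0.3605  1.4703] deg 84.2
0.064 [57.8676  0.4734  0.3608  1.4733] deg 84.4
0.064 [68.5676  0.4739  0.3607  1.8661] deg 106.9
bar [0.47513134 0.36437845 0.10105281] 82.94496571843521 262.94496571843524 0.1010899307560735 64
75 ptr top [[158.59 205.45]] off bar [[158.3  206.37]]
79 ptr top [[158.46 205.89]] off bar [[158.11 207.03]]
83 ptr top [[158.37 206.34]] off bar [[157.97 207.71]]
```

Top view: the pointer points left at about (161,207), onto the OFF bar at about (158,207). Joint 6 ended up at its range limit during the retreat, so I'm turning it back before handing in.

Request:
{"op": "play_rows", "data": {
  "targets": [
    [0,0,0,0,0,4],
    [0,0,0,0,0,8],
    [0,0,0,0,0,12],
    [0,0,-5,0,0,16],
    [0,0,-10,0,0,20],
    [0,0,-10,0,0,20],
    [0,0,-10,0,0,20],
    [0,0,-10,0,0,20]
  ]
}}

```text
clock: 39.0
tcp_pos: [0.4369, 0.1409, 0.1988]
orientation: [-0.002, -0.502, 0.865, -0.011]
wrist_force: [-0.2, -0.0, 0.5]
opening: 0.051
```

```bash
python3 g.py .4758 .3628 .0872 169.2 | head -1; python3 -c "
from h import *
snap('side','s9.png');snap('top','t9.png')
s=cv2.imread('pics/s9.png');t=cv2.imread('pics/t9.png')
cv2.imwrite('pics/f9.png',np.vstack([cv2.resize(t[140:240,140:300],None,fx=4,fy=4),cv2.resize(s[125:175,205:285],None,fx=8,fy=8)])[:600])"
```

```text
t 39.0 tcp [0.4369 0.1409 0.1988] yhead 150.3 F [-0.2 -0.   0.5] M [ 0.   -0.06  0.04] open 0.051 j [ 0.16 -0.08  1.74 -0.02  1.48 -2.46]
```

View pics/f9.png

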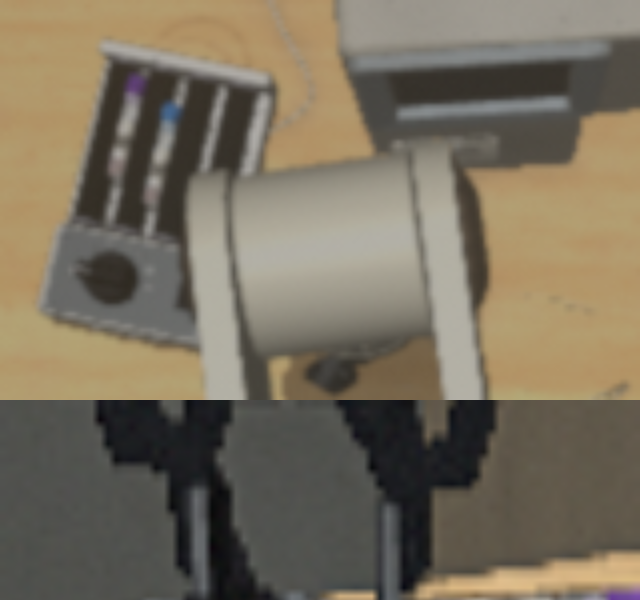

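```bash
python3 -c "
from rig import bot
print(bot.sign_off())"
```

```text
the job is handed in; nothing more can be done
None
```

The knob is back on its shaft, pressed home, turned to OFF and released. I handed the job in at about 39 s with the gripper clear of everything.

- **Finding the way round:** The first sweep, clockwise, found nothing because sideways force held the knob off centre. Sweeping back with it centred, the push dropped from about 6 N to 1.4 N with the pointer about 0.72 rad clockwise of OFF.
- **Pressing on:** It went down 12.8 mm to a hard stop, with a peak push of about 13 N. That is a little over the suggested 10 N and well under 40 N. I didn't see the ball's 6 N resistance in any end-of-call reading. The depth of travel, the hard stop and the bar top (measured at 101 mm, 102.5 mm expected) all agree that it is home.
- **Turning to OFF:** I turned it anticlockwise until the moment reached about −0.1 N m at the stop, backed off 7° into the play, and let go.
- **Pointer at OFF:** The last top view puts the pointer at about 80–83° and the OFF mark at about 78–80°, which is within the play. The pictures are too coarse to say better than a few degrees.
- **Joint 6 limit:** While retreating, joint 6 read −2.81004 against its −2.81 limit. I turned it back to −2.46 before handing in, but it may count as touching the limit.
- **Other things on the desk:** I did not touch the orange knobs or any of the other items.

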